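# Stir the beads, then hold the feeder gate open at the mark

### The job

Loosen the ceramic beads in the feeder: take the stirring rod from its rack, stir with its lower end down among the beads in the hopper for three full, wide rounds while the gate stays shut, and stand the rod back in its rack. Then grip the knob of the spring-return gate and pull it out until the gate's pointer lies level with the ridges of the index rider, so that all six beads drop into the tray, and keep holding it there: the program finishes while the gripper still holds the gate at the mark. Leave the petri dish, the vial and the lens tube where they are.

Things in the scene. Friction and masses are not known exactly. Their poses are not given: they have to be found in the camera images.
- feeder: Aluminium bead feeder, fixed. Origin on the worktop under the hopper's middle, z up, gate pulls out along -x (toward the robot). Open hopper: inside 52 (x) by 68 (y) mm, walls 4 mm, clear in front, rim 100 mm high. White catch tray 98 x 98 mm under it, floor 9 mm, rim 28 mm high. Two rails run forward to x = -192 (y = +-45 mm, top 47 mm). In front of the hopper all but the knob is under 54 mm.
- hopper_floor (a point): Middle of the hopper's floor: the top of the closed gate, 47 mm above the worktop. A bead jams if the rod leaves it less than its 14 mm beside a wall, so keep the rod's axis within about 7 mm (x) and 15 mm (y) of the middle.
- gate_pointer (a point): Middle of the gate's pointer, a thin dark cross bar (3 mm wide, 69 mm long along the feeder's y) on the gate right under the knob, 50 mm above the worktop. It moves with the gate.
- index_rider: The mark: an index clamped on the two rails, on each a black pad with a narrow steel ridge (y = +-46 mm). Origin midway between the ridges, 47 mm above the worktop; axes as the feeder's. It stays put, 58 to 78 mm in front of the shut gate's pointer, differently each run. The pointer is at the mark when it lies on the line from ridge to ridge (same x in the feeder's frame).
- rod: Steel stirring rod 150 mm long, about 60 g (varies), standing upright in its rack. Origin at the middle of its lower end, z along it toward the grip. Shaft 10 mm diameter; round grip 16 mm diameter from 97 to 150 mm above the lower end.
- rack: Rod rack, fixed: white block 64 x 64 x 46 mm, origin at the middle of its underside. In the middle of its top a round hole 14 mm wide and 40 mm deep (bottom 6 mm above the worktop), mouth widened to 28 mm by a cone 7 mm deep. The rod stands in it.
- petri: Covered petri dish, 61 mm diameter, 15 mm high, bystander. Origin under its middle.
- vial: Glass vial with screw cap, 16 mm diameter, 48 mm high, bystander. Origin under its middle.
- tube: Short black lens tube, 31 mm diameter, 26 mm high, bystander. Origin under its middle.
- bead_1: Chunky white ceramic bead, 14 mm diameter, 10 g, one of six lying in one layer on the hopper's floor. Origin at its centre.
- bead_2: Chunky white ceramic bead, 14 mm diameter, 10 g, one of six lying in one layer on the hopper's floor. Origin at its centre.
- bead_3: Chunky white ceramic bead, 14 mm diameter, 10 g, one of six lying in one layer on the hopper's floor. Origin at its centre.
- bead_4: Chunky white ceramic bead, 14 mm diameter, 10 g, one of six lying in one layer on the hopper's floor. Origin at its centre.
- bead_5: Chunky white ceramic bead, 14 mm diameter, 10 g, one of six lying in one layer on the hopper's floor. Origin at its centre.
- bead_6: Chunky white ceramic bead, 14 mm diameter, 10 g, one of six lying in one layer on the hopper's floor. Origin at its centre.
- gate: The spring-return gate: flat steel slide, the hopper's floor, with the knob in front. Origin at the feeder's origin when shut, moving with the gate along the feeder's -x (end stop 95 mm out). The spring pulls it shut with 3 N at the start plus 1.2 N per 10 mm (12 N at 75 mm); let go, it snaps shut. The hopper is quite open from 56 mm on.
- knob (a point): Grip point of the gate's knob: upright round black grip, 16 mm diameter, 50 to 97 mm above the worktop, on the gate, 93 mm in front of the hopper's middle when shut. The point is on its axis, 80 mm above the worktop. Clear all round, 55 mm to the hopper's wall when shut.
Things that resemble listed ones, but are neither listed nor needed, are in the scene too. What is shaped like the rod but pink or yellow is not meant.

How it is judged (in metres and radians):
On the way, in this order (a step that is already met when the one before it is completed fails the run):
1. rod's end down among the beads, on the hopper's left (+y) side (x of rod in the frame of feeder between -0.03 and 0.03 m and y of rod in the frame of feeder between 0.005 and 0.036 m and z of rod in the frame of feeder between 0.04 and 0.059 m and x of gate in the frame of feeder above -0.01 m).
2. stirred across to the right (-y) side (x of rod in the frame of feeder between -0.03 and 0.03 m and y of rod in the frame of feeder between -0.036 and -0.005 m and z of rod in the frame of feeder between 0.04 and 0.059 m and x of gate in the frame of feeder above -0.01 m).
3. round to the left side again (all of step 1).
4. round to the right side again, the beads having been moved about (all of step 2 and distance of any of bead_1, bead_3, bead_5 from where it was at the start of the episode above 0.008 m and distance of any of bead_2, bead_4, bead_6 from where it was at the start of the episode above 0.008 m).
5. rod stands in its rack again, let go (horizontal distance between rod and rack below 0.01 m and z of rod in the frame of rack below 0.016 m and angle between rod's own z axis and vertical below 0.2 rad and contact force between the fingers and rod below 0.1 N), for 0.2 s.
6. gate held by the knob at the mark, beads in the tray (x of gate_pointer in the frame of index_rider between -0.005 and 0.005 m and contact force between the fingers and gate above 2 N and x of bead_1 in the frame of feeder between -0.049 and 0.049 m and y of bead_1 in the frame of feeder between -0.049 and 0.049 m and z of bead_1 in the frame of feeder between 0 and 0.034 m and x of bead_2 in the frame of feeder between -0.049 and 0.049 m and y of bead_2 in the frame of feeder between -0.049 and 0.049 m and z of bead_2 in the frame of feeder between 0 and 0.034 m and x of bead_3 in the frame of feeder between -0.049 and 0.049 m and y of bead_3 in the frame of feeder between -0.049 and 0.049 m and z of bead_3 in the frame of feeder between 0 and 0.034 m and x of bead_4 in the frame of feeder between -0.049 and 0.049 m and y of bead_4 in the frame of feeder between -0.049 and 0.049 m and z of bead_4 in the frame of feeder between 0 and 0.034 m and x of bead_5 in the frame of feeder between -0.049 and 0.049 m and y of bead_5 in the frame of feeder between -0.049 and 0.049 m and z of bead_5 in the frame of feeder between 0 and 0.034 m and x of bead_6 in the frame of feeder between -0.049 and 0.049 m and y of bead_6 in the frame of feeder between -0.049 and 0.049 m and z of bead_6 in the frame of feeder between 0 and 0.034 m), for 0.3 s.
At the end, for the whole second after the job is handed in: Gripper holds the knob (over 2 N), pointer within 5 mm of the rider's line, gate still (under 10 mm/s); all six beads in the tray; rod let go in the rack's hole, upright within 0.2 rad, its lower end within 10 mm of the hole's axis and at most 16 mm above the worktop (all of step 5 and all of step 6 and linear speed of gate below 0.01 m/s); the arm keeps its last pose, push and grip.
It fails at once if the petri dish is pushed more than 20 mm (distance of petri from where it was at the start of the episode above 0.02 m).
It fails at once if the vial is pushed more than 20 mm (distance of vial from where it was at the start of the episode above 0.02 m).
It fails at once if the lens tube is pushed more than 20 mm (distance of tube from where it was at the start of the episode above 0.02 m).
It also fails if it takes over 72 s, if anything falls off the work surface, if the arm or the gripper's body presses on something with over 40 N, if the wrist force passes 120 N, or if a joint passes its speed limit or range.

### The arm

A 6-joint arm with a two-finger parallel gripper is mounted at the origin on a cart in front of the work surface, level with it; the furniture and walls round the work are solid. World frame = base frame: x ahead of the robot, y to its left, z up, the work surface at z = 0. Lengths are in mm, angles in rad, forces in N, time in s.
With the tool pointing down it reaches from about 300 to 775 mm from the base axis. Payload 14.6 kg.
Tool frame: the origin (TCP) lies between the finger pads; the fingertips stand 11 mm ahead of it and the grasp point (between the pads) lies 8 mm behind it; z points along the fingers, y is the direction in which the jaws open and shut (so a half turn about z gives the same grasp; the last joint's range is limited). The gripper opens to 94 mm and grips with 3 to 60 N. Pads are 16 mm wide; open, the fingers measure 119 mm over their backs; the gripper's body (75 mm by 177 mm) begins 78 mm behind the grasp point.
Start: joints at [-1.201, 0.3, 1.521, -0, 1.321, -0.067], TCP at [232.665, -498.354, 216.446] pointing down, gripper open.
Joint ranges: [-3.03, 3.03], [-0.79, 2.21], [0.23, 2.52], [-1.04, 4.18], [0, 3.07], [-2.55, 2.55]. Speed limits (rad/s): [2.22, 2.22, 2.57, 3.14, 3.14, 3.14].

### API

Orientations are given as [roll, pitch, yaw] about the fixed x, y, z axes, in that order (R = Rz(yaw) Ry(pitch) Rx(roll)).
In Python, from cell import * gives the robot as it stands.
- The arm moves only by the tool arm_command, never from a script. Its argument "deltas" is a list of rows, each an object with "xyz": the shift along the world's x, y, z in m, a list of three; "turn": the turn, a rotation vector about the world's x, y, z in rad, a list of three. A call has 1 to 12 rows; each row shifts and turns the commanded pose from where the row before left it; what a row does not reach is not made up. A row lasts 1/8 s, in which the tool goes at most 62.5 mm and 10.7 degrees, less where a joint would pass 70% of its speed; a pose out of reach is approached as far as the arm can. A call with a gripper value outside its range is refused whole. "gripper" is the closure, from 0 (fully open) to 1 (shut), set as the call begins (left out, the last holds). The fingers move at their own pace and stop on an object; "force" is the grip in N (left out, the last holds). Time passes only in rows, so rows that do not move let the fingers close. It gives the time, the measured TCP pose, the force and the opening at its end, in the units of the state.
- read_state(): the state, without advancing time (a new reading comes with each control period).
- camera(name): name is "scene" or "top" or "wrist"; returns a dict with "color" (420x560x3 uint8, red, green, blue), "fx", "fy", "cx", "cy" (pixels), "rvec" (rotation vector, rad) and "tvec" (3), from world to camera coordinates, as OpenCV has them; the wrist camera has in their place "mount" (4x4, takes a point from camera to tool coordinates, whose origin is the TCP and whose axes are the flange's). Camera axes: x right, y down, z forward; pixel columns grow to the right and rows downward; lengths in mm; the calibration is good to about 2 mm. A picture is of the moment at which its call begins: read the wrist's pose just before it. There is no depth.
- sign_off(): hands the job in, once; it reports no verdict.
The state is a dict: "clock": time; "joints": joint angles; "qd": joint speeds; "effort": joint torques, N m; "eef_pos": TCP position; "eef_rot": TCP orientation; "wrist_force": force on the tool from outside, world axes, zero at the start; "moment": the same for the moment, N m; "finger_gap": finger opening in mm.
Only numpy, scipy, OpenCV 4.12 (cv2) and the standard library are available. Lean on these libraries where they do the work, as an engineer would, in place of code of your own. Each camera call takes 0.05 s, during which the arm holds its last target.

## Working session

There is one attempt and no reset: what is moved stays moved. The work goes in short steps, Python scripts to look and compute and a tool call to move; the robot and the scene stay as the last step left them, time stands still between calls to the robot, and variables do not carry over. Pictures are saved under pics/ and viewed, and the job is handed in when it is done.

Besides the shell and the picture viewer there is one more tool, called after "Emit:" as a command line: name --argument value ..., lists and objects as JSON in quotes. arm_command: Moves the arm, as the interface text tells. Its arguments: {"type":"object","properties":{"deltas":{"type":"array","items":{"type":"object","properties":{"xyz":{"type":"array","items":{"type":"number"}},"turn":{"type":"array","items":{"type":"number"}}}}},"gripper":{"type":"number"},"force":{"type":"number"}},"required":["deltas"]}

```bash
mkdir -p pics; ls; python3 - <<'E'
from cell import *
import cv2
s=read_state();print(s)
for n in("scene","top","wrist"):
    c=camera(n);cv2.imwrite(f"pics/{n}0.png",c["color"][:,:,::-1]);print(n,{k:v for k,v in c.items() if k!="color"})
E
```

```text
pics
{'clock': 0.0, 'joints': array([-1.20061742e+00,  3.00469861e-01,  1.52155390e+00,  1.38820342e-06,
        1.32070967e+00, -6.65955636e-02]), 'qd': array([ 0.00126187,  0.00153303,  0.00074691, -0.00180639,  0.00077659,
       -0.0012164 ]), 'effort': array([-7.87867193e-04, -5.31807375e+01, -3.52737916e+01,  7.08416034e-02,
        2.44519935e-02, -6.79507275e-05]), 'eef_pos': array([ 232.57262604, -498.1406079 ,  215.89850493]), 'eef_rot': array([-3.14045449e+00, -7.72562611e-05,  4.36774086e-01]), 'wrist_force': array([ 0.33504796, -0.43466909, -0.25116666]), 'moment': array([ 0.01870784,  0.00781197, -0.05239901]), 'finger_gap': 93.96391849789258}
scene {'fx': 458.97939239993616, 'fy': 458.97939239993616, 'cx': 286.09461218874185, 'cy': 208.8410458773322, 'rvec': array([ 0.80184429, -2.47827145,  1.24496796]), 'tvec': array([441.41085199, 231.43634425, 797.97733586])}
top {'fx': 528.6330118861817, 'fy': 528.6330118861817, 'cx': 285.3138682853172, 'cy': 213.62460887181604, 'rvec': array([ 2.16480332, -2.21860092,  0.03648935]), 'tvec': array([  60.27132712,  521.66260299, 1465.59252143])}
wrist {'fx': 342.5702761693139, 'fy': 342.5702761693139, 'cx': 278.85192236643525, 'cy': 212.75377796959918, 'mount': array([[ 4.51643013e-04, -9.57579545e-01, -2.88168718e-01,
         8.46935659e+01],
       [ 9.99999742e-01,  5.93540917e-04, -4.05039612e-04,
        -8.44653653e-02],
       [ 5.58897573e-04, -2.88168461e-01,  9.57579566e-01,
        -1.68249490e+02],
       [ 0.00000000e+00,  0.00000000e+00,  0.00000000e+00,
         1.00000000e+00]])}
```

View pics/scene0.png

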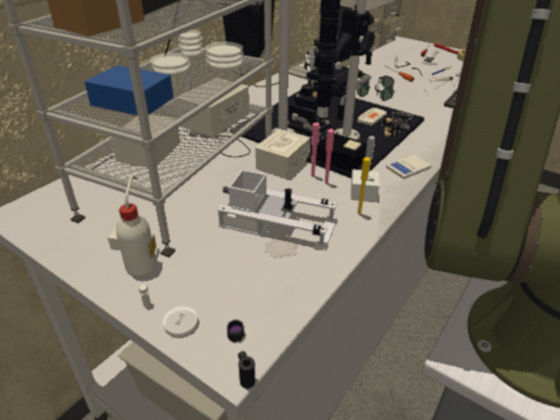

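View pics/top0.png

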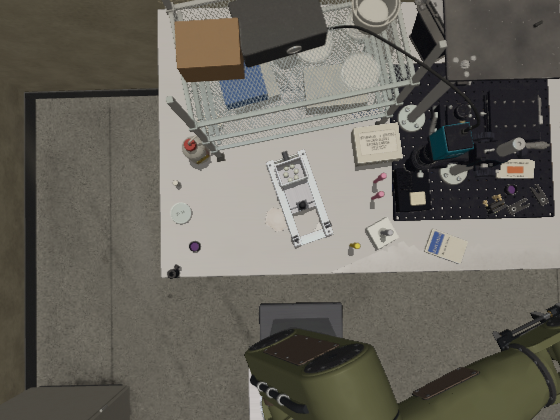

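View pics/wrist0.png

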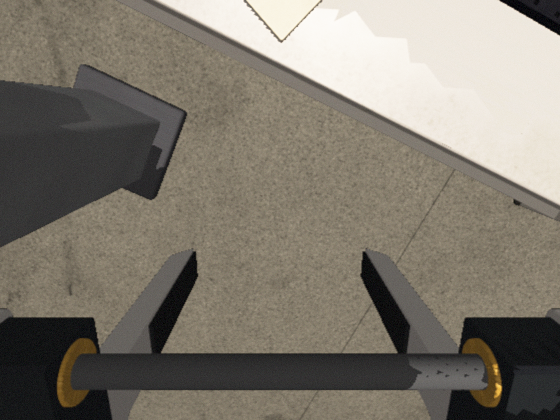

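The top view shows the hopper at about (290,172), the knob at about (303,205), and the rack with a grey rod at about (384,234). The look-alikes are a yellow rod at (355,246) and pink ones at (382,177) and (378,195). The grey rod in the white block fits the description. I'll enlarge to confirm.

```bash
python3 - <<'E'
import cv2
t=cv2.imread("pics/top0.png");s=cv2.imread("pics/scene0.png")
cv2.imwrite("pics/c1.png",cv2.resize(t[140:260,260:410],None,fx=5,fy=5,interpolation=cv2.INTER_CUBIC))
cv2.imwrite("pics/c2.png",cv2.resize(s[115:260,205:405],None,fx=4,fy=4,interpolation=cv2.INTER_CUBIC))
E
```

```text
(no output)
```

View pics/c1.png

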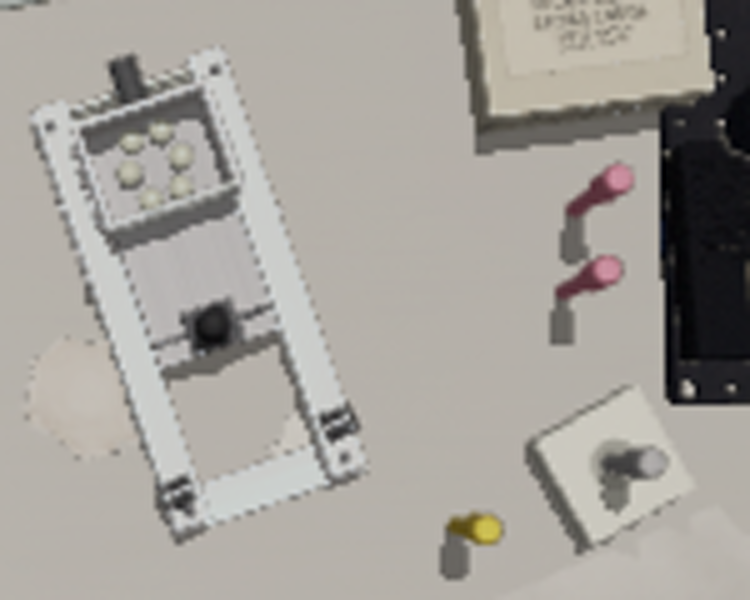

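View pics/c2.png

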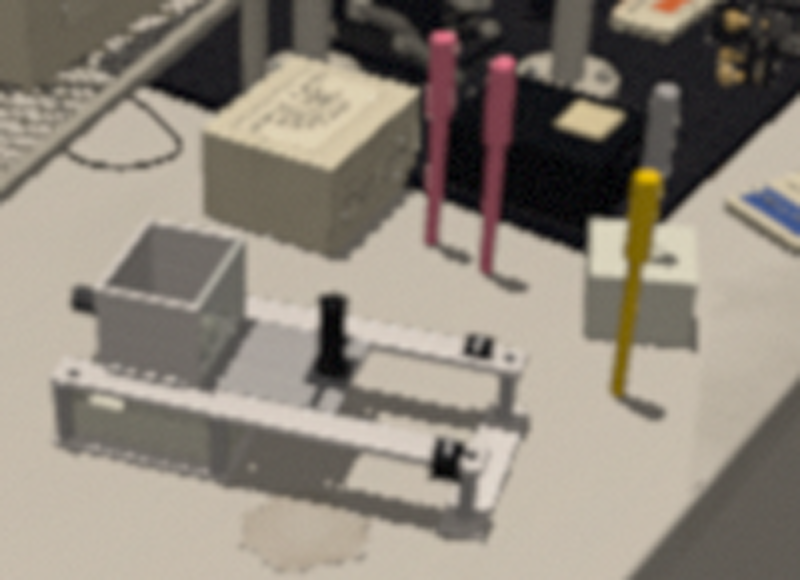

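```bash
cat > h.py <<'E'
import numpy as np, cv2
from cell import *
def unp(c,uv,z,pose=None):
    K=np.array([[c["fx"],0,c["cx"]],[0,c["fy"],c["cy"]],[0,0,1]])
    d=np.linalg.inv(K)@np.array([uv[0],uv[1],1.])
    if "rvec" in c:
        R=cv2.Rodrigues(np.array(c["rvec"]))[0];o=-R.T@c["tvec"];d=R.T@d
    else:
        p,r=pose;from scipy.spatial.transform import Rotation as Ro
        T=Ro.from_euler("xyz",r).as_matrix();M=np.array(c["mount"])
        o=p+T@M[:3,3];d=T@M[:3,:3]@d
    return (o+d*(z-o[2])/d[2]).round(1)
E
cat >m.py <<'E'
from h import *
t=camera("top");s=camera("scene")
f=lambda p:((p[0]+.5)/5-.5+260,(p[1]+.5)/5-.5+140)
g=lambda p:((p[0]+.5)/4-.5+205,(p[1]+.5)/4-.5+115)
for n,p,z in [("rodtop",(652,461),156),("hole",(613,461),46),("rackL",(533,443),46),("rackT",(633,388),46),("rackR",(693,487),46),("rackB",(588,548),46),
 ("knob",(214,324),97),("ridgeR",(338,422),52),("ridgeL",(180,496),52),("ptrL",(155,347),50),("ptrR",(275,308),50),
 ("railFL",(183,537),47),("railFR",(366,468),47),("railBL",(35,110),47),("railBR",(222,50),47),
 ("rimBL",(80,127),100),("rimBR",(207,88),100),("rimFR",(240,190),100),("rimFL",(108,235),100),("yellowbase",(452,526),0),("yellowtop",(487,528),150),("pinkbase",(560,295),0),("pinktop",(606,270),150)]:
    print(n,unp(t,f(p),z))
for n,p,z in [("rodtop",(664,90),156),("knob",(333,298),97),("yellowbase",(620,393),0),("ridgeL",(447,458),52),("ridgeR",(479,346),52)]: print("S",n,unp(s,g(p),z))
E
python3 m.py
```

```text
rodtop [ 464.1 -216.2  156. ]
hole [ 465.4 -215.3   46. ]
rackL [ 476.2 -172.2   46. ]
rackT [ 504.9 -227.5   46. ]
rackR [ 450.2 -258.3   46. ]
rackB [ 418.5 -200.3   46. ]
knob [542.3   0.8  97. ]
ridgeR [490.1 -66.1  52. ]
ridgeL [452.1  20.7  52. ]
ptrL [533.5  32.3  50. ]
ptrR [553.2 -33.6  50. ]
railFL [429.7  19.6  47. ]
railFR [464.8 -80.9  47. ]
railBL [665.5  94.9  47. ]
railBR [695.9  -8.5  47. ]
rimBL [648.1  68.9 100. ]
rimBR [667.1   1.3 100. ]
rimFR [612.5 -14.7 100. ]
rimFL [590.5  55.5 100. ]
yellowbase [ 431.5 -131.8    0. ]
yellowtop [ 432.4 -133.2  150. ]
pinkbase [ 559.9 -196.4    0. ]
pinktop [ 561.4 -197.3  150. ]
S rodtop [ 461.3 -219.2  156. ]
S knob [540.7  -2.9  97. ]
S yellowbase [ 427.6 -140.4    0. ]
S ridgeL [446.3  26.9  52. ]
S ridgeR [484.6 -67.4  52. ]
```

```bash
python3 - <<'E'
from h import *
t=camera("top");s=camera("scene")
print(unp(s,(168,250),0),unp(s,(284,132),0))
cv2.imwrite("pics/c3.png",cv2.resize(t["color"][60:200,160:420,::-1],None,fx=3,fy=3))
cv2.imwrite("pics/c4.png",cv2.resize(s["color"][0:260,20:300,::-1],None,fx=2.2,fy=2.2))
E
```

```text
[692.1 217.4   0. ] [ 806.3 -363.7    0. ]
```

View pics/c3.png

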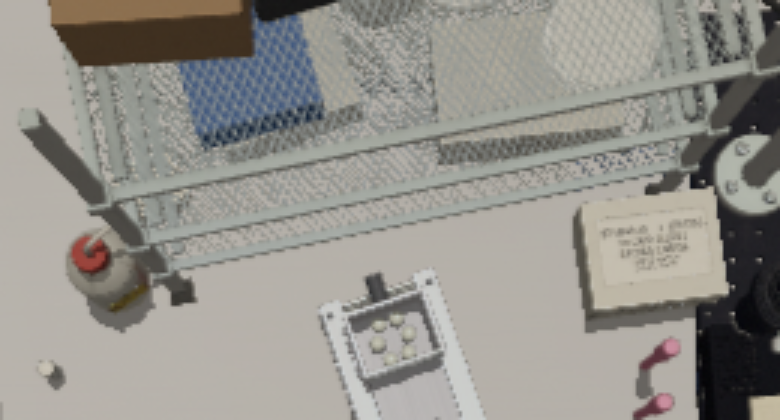

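View pics/c4.png

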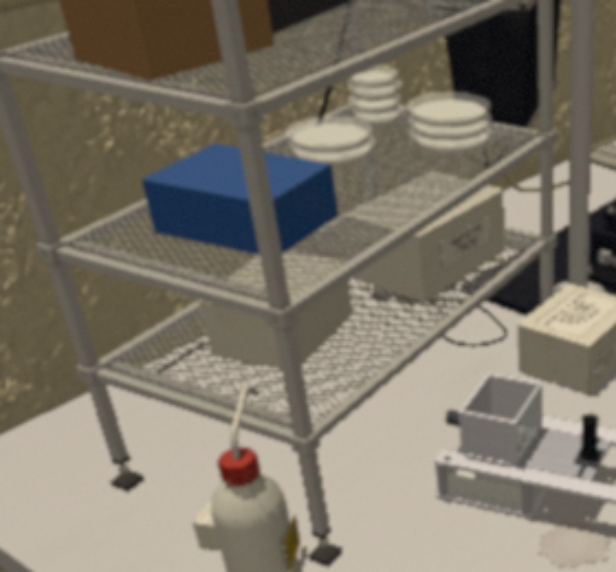

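Emit:
arm_command --deltas '[{"xyz": [0, 0, 0.04], "turn": [0, 0, 0.18]}, {"xyz": [0.02, 0.025, 0.02], "turn": [0, 0, 0.18]}, {"xyz": [0.02, 0.025, 0.01], "turn": [0, 0, 0.18]}, {"xyz": [0.02, 0.025, 0], "turn": [0, 0, 0.18]}, {"xyz": [0.02, 0.025, 0], "turn": [0, 0, 0.18]}, {"xyz": [0.02, 0.025, 0], "turn": [0, 0, 0.18]}, {"xyz": [0.02, 0.025, 0], "turn": [0, 0, 0.18]}, {"xyz": [0.02, 0.025, 0], "turn": [0, 0, 0.18]}, {"xyz": [0.02, 0.025, 0], "turn": [0, 0, 0.18]}, {"xyz": [0.02, 0.025, 0], "turn": [0, 0, 0.18]}, {"xyz": [0.02, 0.025, 0], "turn": [0, 0, 0.18]}, {"xyz": [0.02, 0.025, 0], "turn": [0, 0, 0.18]}]' --gripper 0.4

```text
clock: 1.85
eef_pos: [453.2, -222.5, 286.5]
eef_rot: [-3.142, 0.0, 2.603]
wrist_force: [-0.1, 0.4, 0.5]
finger_gap: 56.2
```

```bash
python3 - <<'E'
from h import *
t=camera("top");s=camera("scene")
print(unp(t,(220.7,157.3),0),unp(t,(381.7,121.7),0))
E
```

```text
[688.1 227.    0. ] [ 777.6 -231.9    0. ]
```

Emit:
arm_command --deltas '[{"xyz": [0.003, 0.001, 0], "turn": [0, 0, 0.167]}, {"xyz": [0.002, 0.001, 0], "turn": [0, 0, 0.167]}, {"xyz": [0.002, 0.001, 0], "turn": [0, 0, 0.167]}, {"xyz": [0.002, 0.001, 0], "turn": [0, 0, 0.167]}, {"xyz": [0.002, 0.001, 0], "turn": [0, 0, 0.167]}, {"xyz": [0, 0, 0]}]'

```text
validation failed for argument at $.de...
```

```bash
python3 - <<'E'
from h import *
s=read_state();print(s["eef_pos"],s["eef_rot"],s["joints"])
c=camera("wrist");cv2.imwrite("pics/w1.png",c["color"][:,:,::-1])
E
```

```text
[ 453.7858495  -221.59371319  286.35909575] [ 3.14126113e+00 -1.05817984e-04  2.60332300e+00] [-5.26972112e-01  1.52344157e-01  1.53917089e+00  3.35133324e-04
  1.45017967e+00 -1.55953910e+00]
```

View pics/w1.png

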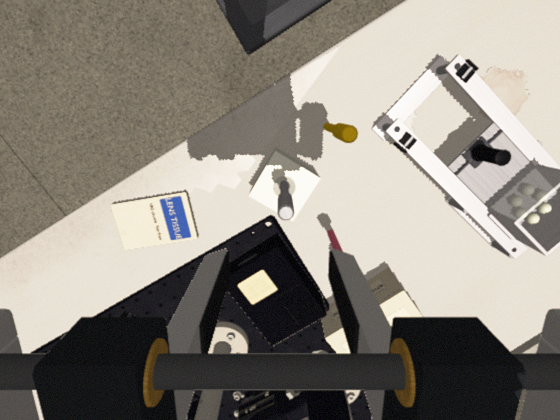

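The picture shows the rod's top at (286,212) in the white rack, the yellow rod at (343,131), and the feeder with its ridges at (402,140) and (466,69). The move was refused because its last row had no turn, so I'll resend it.

```bash
python3 - <<'E'
from h import *
s=read_state();P=(s["eef_pos"],s["eef_rot"]);c=camera("wrist")
for n,p,z in [("rodtop",(286,212),156),("hole",(281,186),46),("ridgeR",(402,140),52),("ridgeL",(466,69),52),("knob",(500,156),97),("yellow",(347,132),150)]: print(n,unp(c,p,z,P))
E
```

```text
rodtop [ 460.6 -219.1  156. ]
hole [ 458.5 -222.3   46. ]
ridgeR [483.1 -74.3  52. ]
ridgeL [450.1  18.   52. ]
knob [539.2  -5.8  97. ]
yellow [ 427.4 -137.6  150. ]
```

Emit:
arm_command --deltas '[{"xyz": [0.003, 0.001, 0], "turn": [0, 0, 0.167]}, {"xyz": [0.002, 0.001, 0], "turn": [0, 0, 0.167]}, {"xyz": [0.002, 0.001, 0], "turn": [0, 0, 0.167]}, {"xyz": [0.002, 0.001, 0], "turn": [0, 0, 0.167]}, {"xyz": [0.002, 0.001, 0], "turn": [0, 0, 0.167]}, {"xyz": [0, 0, 0], "turn": [0, 0, 0]}]'

```text
clock: 2.8
eef_pos: [463.2, -219.1, 286.4]
eef_rot: [-3.142, -0.0, -2.855]
wrist_force: [-0.8, 0.0, 0.1]
finger_gap: 56.2
```

```bash
python3 - <<'E'
from h import *
s=read_state();print(s["eef_pos"],s["eef_rot"],s["joints"])
c=camera("wrist");cv2.imwrite("pics/w2.png",c["color"][:,:,::-1])
E
```

```text
[ 463.2054121  -219.1042466   286.44925043] [-3.14152775e+00 -9.91699929e-05 -2.85531355e+00] [-5.13258207e-01  1.69423509e-01  1.51924539e+00 -1.17157861e-04
  1.45294634e+00 -2.37031986e+00]
```

View pics/w2.png

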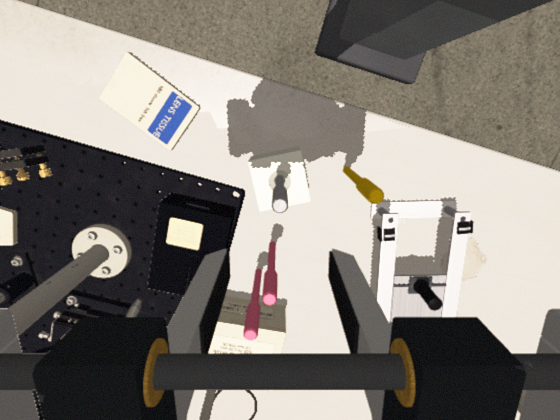

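```bash
python3 - <<'E'
from h import *
s=read_state();P=(s["eef_pos"],s["eef_rot"]);c=camera("wrist")
cv2.imwrite("pics/w3.png",cv2.resize(c["color"][140:320,240:500,::-1],None,fx=3,fy=3,interpolation=cv2.INTER_CUBIC))
for n,p,z in [("rodtop",(280,205.5),156),("hole",(280,183),46),("yellow",(371,191),150)]: print(n,unp(c,p,z,P))
E
```

```text
rodtop [ 461.8 -218.   156. ]
hole [ 463.9 -217.    46. ]
yellow [ 426.9 -141.7  150. ]
```

View pics/w3.png

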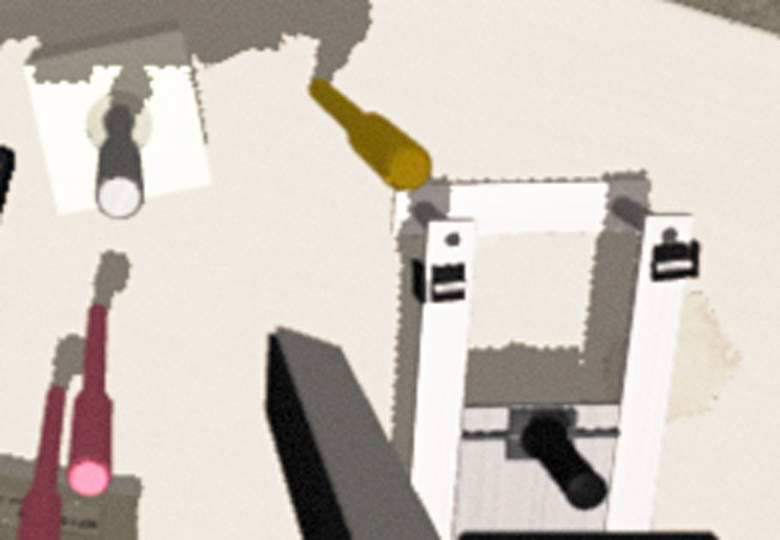

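The crop confirms it: the grey rod stands in the white block at crop (119,195), while the yellow and pink rods stand on the bare worktop. Descending to grip.

Emit:
arm_command --deltas '[{"xyz": [-0.001, 0.0015, -0.04], "turn": [0, 0, 0]}, {"xyz": [0, 0, -0.04], "turn": [0, 0, 0]}, {"xyz": [0, 0, -0.04], "turn": [0, 0, 0]}, {"xyz": [0, 0, -0.025], "turn": [0, 0, 0]}, {"xyz": [0, 0, -0.0185], "turn": [0, 0, 0]}, {"xyz": [0, 0, 0], "turn": [0, 0, 0]}]'

```text
clock: 3.65
eef_pos: [462.0, -216.9, 122.1]
eef_rot: [3.14, -0.002, -2.855]
wrist_force: [-0.2, -0.1, -0.4]
finger_gap: 56.3
```

Emit:
arm_command --deltas '[{"xyz": [0, 0, 0], "turn": [0, 0, 0]}, {"xyz": [0, 0, 0], "turn": [0, 0, 0]}, {"xyz": [0, 0, 0], "turn": [0, 0, 0]}, {"xyz": [0, 0, 0], "turn": [0, 0, 0]}, {"xyz": [0, 0, 0], "turn": [0, 0, 0]}, {"xyz": [0, 0, 0], "turn": [0, 0, 0]}]' --gripper 1 --force 40

```text
clock: 4.4
eef_pos: [462.7, -216.9, 123.1]
eef_rot: [-3.142, 0.0, -2.851]
wrist_force: [-0.1, 0.7, 1.3]
finger_gap: 15.4
```

```bash
python3 - <<'E'
from h import *
s=read_state();print(s["eef_pos"],s["eef_rot"],s["joints"])
for n in("wrist","scene"):
    c=camera(n);cv2.imwrite(f"pics/{n}4.png",c["color"][:,:,::-1])
E
```

```text
[ 462.71120031 -216.85266505  123.05075634] [-3.14152461e+00  1.23551397e-04 -2.85142555e+00] [-5.09965863e-01  3.13966779e-01  1.73432754e+00  4.64402656e-05
  1.09316345e+00 -2.37095063e+00]
```

View pics/wrist4.png

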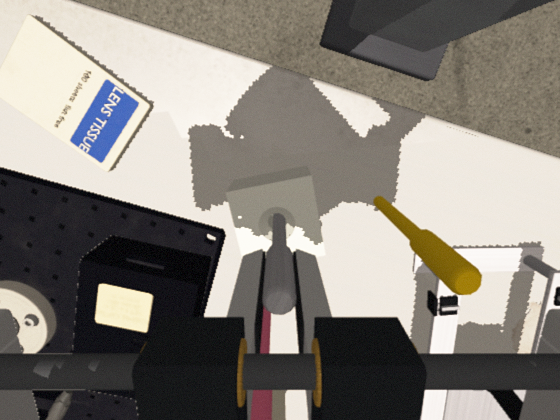

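View pics/scene4.png

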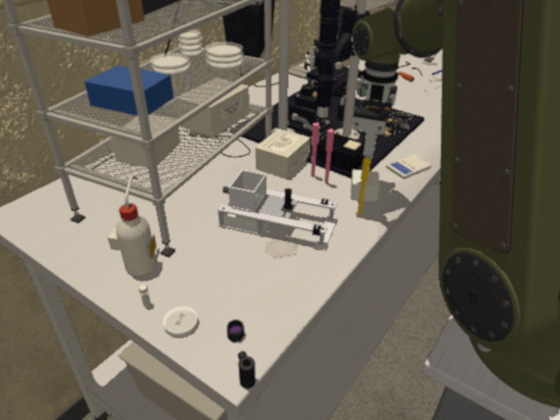

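Gripped: finger gap 15.4 mm on the 16 mm grip. Lifting straight out of the rack.

Emit:
arm_command --deltas '[{"xyz": [0, 0, 0.025], "turn": [0, 0, 0]}, {"xyz": [0, 0, 0.04], "turn": [0, 0, 0]}, {"xyz": [0, 0, 0.045], "turn": [0, 0, 0]}, {"xyz": [0, 0, 0.04], "turn": [0, 0, 0]}, {"xyz": [0, 0, 0], "turn": [0, 0, 0]}]'

```text
clock: 5.12
eef_pos: [463.4, -217.3, 275.6]
eef_rot: [-3.138, 0.003, -2.851]
wrist_force: [0.1, 0.3, -0.6]
finger_gap: 15.2
```

```bash
python3 - <<'E'
from h import *
s=read_state();P=(s["eef_pos"],s["eef_rot"]);print(P)
c=camera("wrist");cv2.imwrite("pics/w5.png",c["color"][:,:,::-1])
print(unp(c,(279,298),P[0][2]+33,P))
E
```

```text
(array([ 463.35439343, -217.25348992,  275.57754465]), array([-3.13805289,  0.00337799, -2.85136472]))
[ 459.5 -218.   308.6]
```

View pics/w5.png

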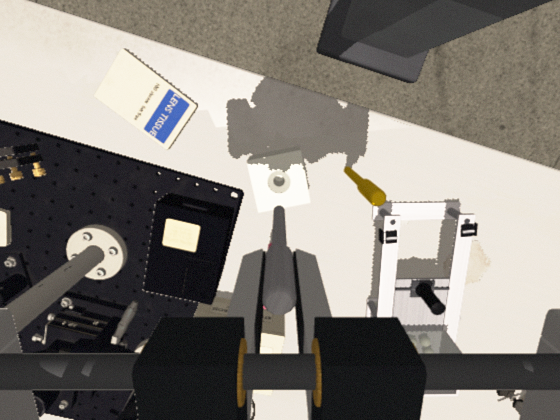

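The rod is out. Its lower end is at (279,208) and the empty hole is at (279,181). I'll compute the tip offset in the tool and refine the feeder's pose by a joint fit of the top and wrist points.

```bash
python3 - <<'E'
from h import *
s=read_state();P=(s["eef_pos"],s["eef_rot"])
c=camera("wrist");t=camera("top")
print("tip",unp(c,(279,209),158.6,P),"hole",unp(c,(279,181.5),46,P),"yellow tip",unp(c,(374,196),150,P))
cv2.imwrite("pics/w6.png",cv2.resize(c["color"][130:330,210:490,::-1],None,fx=2.85,fy=2.85,interpolation=cv2.INTER_CUBIC))
cv2.imwrite("pics/t6.png",cv2.resize(t["color"][140:260,260:410,::-1],None,fx=5,fy=5,interpolation=cv2.INTER_CUBIC))
E
```

```text
tip [ 460.6 -217.3  158.6] hole [ 459.8 -217.5   46. ] yellow tip [ 427.8 -140.2  150. ]
```

View pics/w6.png

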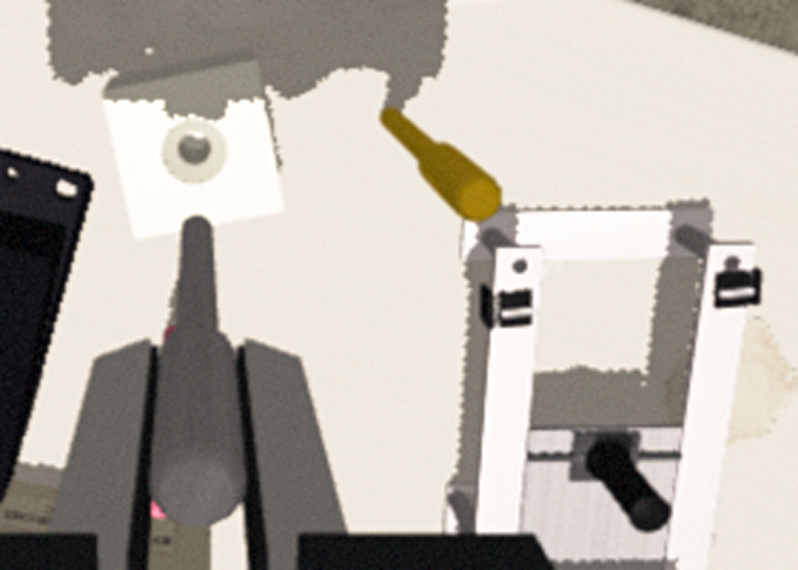

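View pics/t6.png

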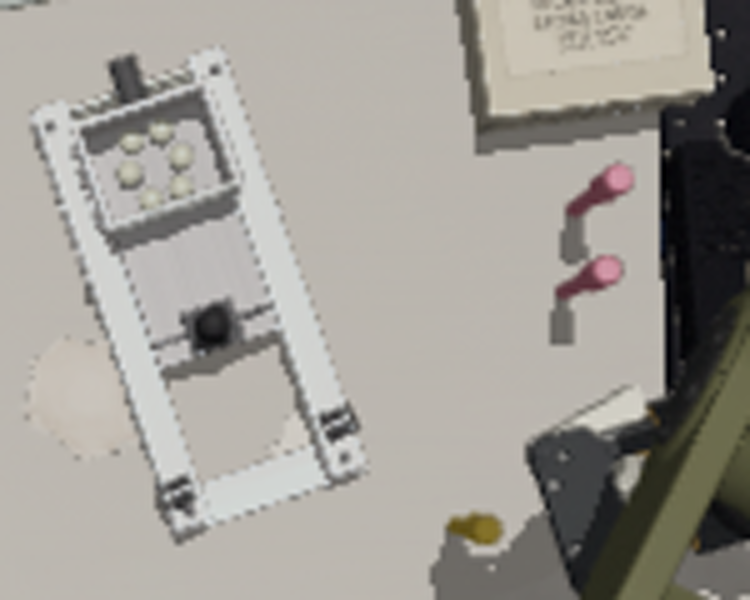

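```bash
python3 - <<'E'
from h import *
s=read_state();P=(s["eef_pos"],s["eef_rot"]);c=camera("wrist")
f=lambda p:((p[0]+.5)/2.85-.5+210,(p[1]+.5)/2.85-.5+130)
for n,p,z in [("knob",(653,513),97),("ridgeR",(516,307),52),("ridgeL",(739,289),52),("ptrR",(527,456),50),("ptrL",(681,451),50),("railFR_in",(541,247),47),("railFR_out",(498,247),47),("railFL_in",(711,244),47),("railFL_out",(755,244),47),("frontbarL",(711,203),0)]: print(n,unp(c,f(p),z,P))
E
```

```text
knob [538.8  -2.3  97. ]
ridgeR [484.2 -68.2  52. ]
ridgeL [449.7  19.   52. ]
ptrR [549.6 -35.8  50. ]
ptrL [527.6  29.3  50. ]
railFR_in [457.4 -66.   47. ]
railFR_out [462.6 -83.4  47. ]
railFL_in [435.6   2.2  47. ]
railFL_out [430.3  20.   47. ]
frontbarL [423.8  22.6   0. ]
```

Hopper middle is at about (629.5, 26.5) and the feeder's yaw about 0.305 rad. The knob +93 mm (wrist and top cameras) and the rim's middle all agree. Moving above the hopper.

Emit:
arm_command --deltas '[{"xyz": [0.014, 0.02, 0], "turn": [0, 0, 0.015]}, {"xyz": [0.026, 0.038, 0], "turn": [0, 0, 0]}, {"xyz": [0.028, 0.042, 0], "turn": [0, 0, 0]}, {"xyz": [0.028, 0.042, 0], "turn": [0, 0, 0]}, {"xyz": [0.028, 0.042, 0], "turn": [0, 0, 0]}, {"xyz": [0.026, 0.038, 0], "turn": [0, 0, 0]}, {"xyz": [0.016, 0.022, 0], "turn": [0, 0, 0]}, {"xyz": [0, 0, 0], "turn": [0, 0, 0]}, {"xyz": [0, 0, 0], "turn": [0, 0, 0]}]'

```text
clock: 6.45
eef_pos: [628.2, 26.5, 272.1]
eef_rot: [3.141, -0.001, -2.837]
wrist_force: [-1.0, -0.2, -1.0]
finger_gap: 15.1
```

```bash
python3 - <<'E'
from h import *
s=read_state();P=(s["eef_pos"],s["eef_rot"]);print(P)
for n in("wrist","top"):
    c=camera(n);im=c["color"][:,:,::-1]
    if n=="top": im=cv2.resize(im[120:260,230:380],None,fx=4,fy=4,interpolation=cv2.INTER_CUBIC)
    cv2.imwrite(f"pics/{n}7.png",im)
E
```

```text
(array([628.21687533,  26.50524928, 272.09123171]), array([ 3.14128845e+00, -1.46790073e-03, -2.83674672e+00]))
```

View pics/wrist7.png

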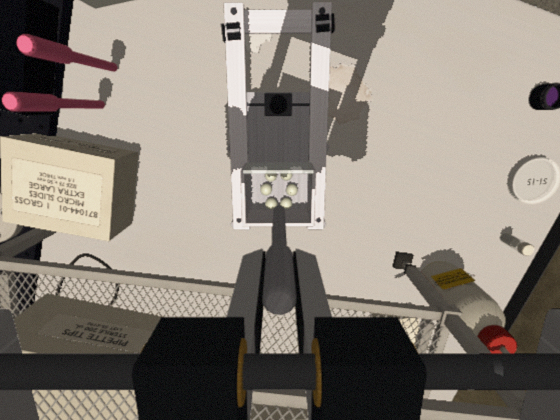

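View pics/top7.png

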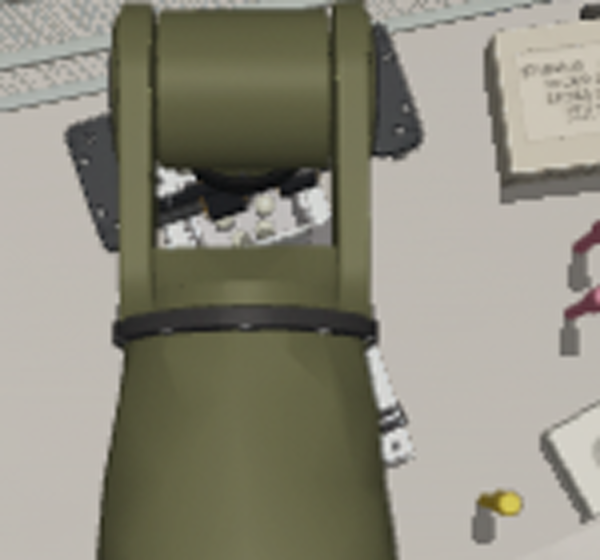

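The wrist view shows the rod's tip at (279,208) above the hopper (rim rows about 172–228), with the beads in a ring. Enlarging to measure.

```bash
python3 - <<'E'
from h import *
im=cv2.imread("pics/wrist7.png")
cv2.imwrite("pics/w8.png",cv2.resize(im[150:250,210:350],None,fx=5.5,fy=5.5,interpolation=cv2.INTER_CUBIC))
cv2.imwrite("pics/w9.png",cv2.resize(im[0:130,205:355],None,fx=4.5,fy=4.5,interpolation=cv2.INTER_CUBIC))
E
```

```text
(no output)
```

View pics/w8.png

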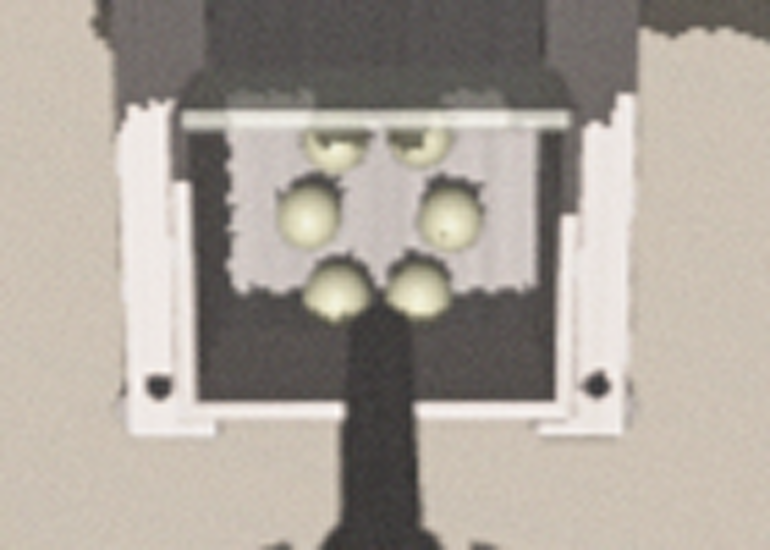

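View pics/w9.png

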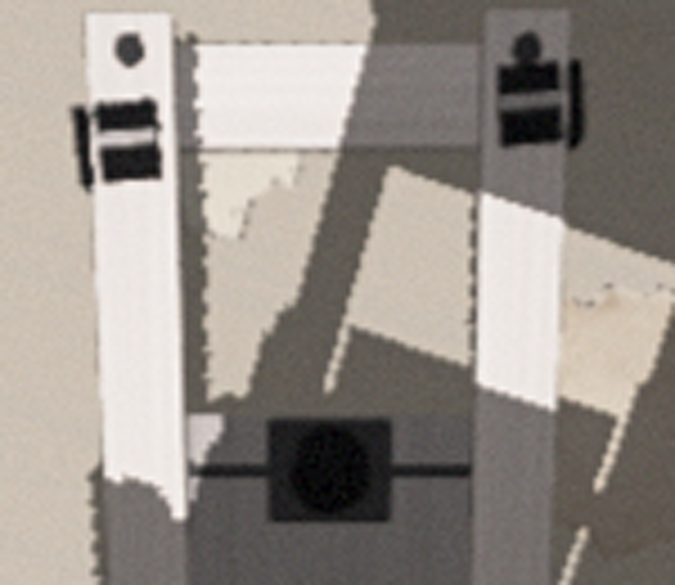

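```bash
python3 - <<'E'
from h import *
s=read_state();P=(s["eef_pos"],s["eef_rot"]);c=camera("wrist")
f=lambda p:((p[0]+.5)/5.5-.5+210,(p[1]+.5)/5.5-.5+150)
g=lambda p:((p[0]+.5)/4.5-.5+205,(p[1]+.5)/4.5-.5)
yaw=.305;R=np.array([[np.cos(yaw),np.sin(yaw)],[-np.sin(yaw),np.cos(yaw)]])
tip=unp(c,f((380,312)),155,P);
for n,q,z in [("tip",f((380,312)),155),("rimF",f((376,119)),100),("rimB",f((378,409)),100),("rimL",f((568,300)),100),("rimR",f((185,300)),100),
 ("ptr",g((330,469)),50),("ptrR",g((190,469)),50),("ptrL",g((472,469)),50),("knob",g((330,469)),97),("rdR",g((128,138)),50),("rdL",g((531,101)),50),("b1",f((309,215)),54),("b2",f((450,215)),54),("railL",g((567,450)),47),("railL2",g((572,12)),47)]:
    p=unp(c,q,z,P);print(n,p,(R@(p[:2]-[629.5,26.5])).round(1))
E
```

```text
tip [624.5  25.2 155. ] [-5.2  0.3]
rimF [604.5  18.2 100. ] [-26.3  -0.4]
rimB [657.7  35.3 100. ] [29.5 -0.1]
rimL [626.4  62.8 100. ] [ 7.9 35.6]
rimR [647.9  -5.8 100. ] [  7.9 -36.3]
ptr [542.4  -1.4  50. ] [-91.5  -0.5]
ptrR [552.5 -33.7  50. ] [-91.5 -34.3]
ptrL [532.1  31.3  50. ] [-91.5  33.8]
knob [543.   -1.1  97. ] [-90.8  -0.4]
rdR [487.5 -67.   50. ] [-163.5  -46.5]
rdL [452.7  18.3  50. ] [-171.1   45.3]
b1 [635.8  13.2  54. ] [  2.  -14.6]
b2 [626.9  41.4  54. ] [ 2. 15.]
railL [520.9  52.2  47. ] [-95.9  57.1]
railL2 [432.3  21.2  47. ] [-189.7   54.2]
```

Relative to the hopper's middle, the tip sits about 2 mm toward the robot. The ridges are skewed, about 7.6 mm apart in x, so the midpoint counts: about 76 mm in front of the pointer. Descending into the ring's middle.

Emit:
arm_command --deltas '[{"xyz": [0.002, 0.0005, -0.02], "turn": [0, 0, 0]}, {"xyz": [0, 0, -0.03], "turn": [0, 0, 0]}, {"xyz": [0, 0, -0.025], "turn": [0, 0, 0]}, {"xyz": [0, 0, -0.015], "turn": [0, 0, 0]}, {"xyz": [0, 0, -0.009], "turn": [0, 0, 0]}, {"xyz": [0, 0, -0.005], "turn": [0, 0, 0]}, {"xyz": [0, 0, 0], "turn": [0, 0, 0]}]'

```text
clock: 7.48
eef_pos: [630.8, 27.6, 169.2]
eef_rot: [-3.141, 0.0, -2.836]
wrist_force: [0.4, -0.2, -0.8]
finger_gap: 15.5
```

```bash
python3 - <<'E'
from h import *
s=read_state();P=(s["eef_pos"],s["eef_rot"]);print(P,s["wrist_force"])
c=camera("wrist");im=c["color"][:,:,::-1]
cv2.imwrite(f"pics/w10.png",cv2.resize(im[60:340,140:420],None,fx=2.1,fy=2.1,interpolation=cv2.INTER_CUBIC))
E
```

```text
(array([630.77406206,  27.61586597, 169.23083569]), array([-3.14148903e+00,  3.65802151e-04, -2.83643087e+00])) [ 0.36277878 -0.22221672 -0.80662114]
```

View pics/w10.png

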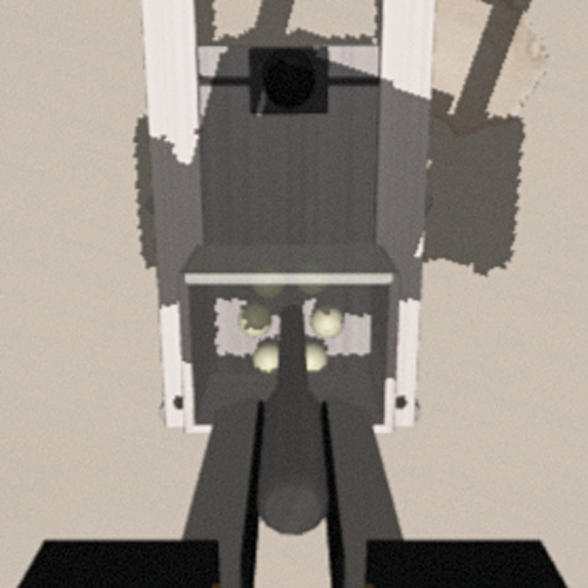

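The rod is down in the middle of the ring, with its end about 52 mm up. Now to the left side, gently.

Emit:
arm_command --deltas '[{"xyz": [-0.001, 0.003, 0], "turn": [0, 0, 0]}, {"xyz": [-0.001, 0.003, 0], "turn": [0, 0, 0]}, {"xyz": [-0.001, 0.003, 0], "turn": [0, 0, 0]}, {"xyz": [-0.001, 0.0035, 0], "turn": [0, 0, 0]}, {"xyz": [0, 0, 0], "turn": [0, 0, 0]}]'

```text
clock: 8.15
eef_pos: [626.6, 40.5, 169.0]
eef_rot: [-3.142, 0.0, -2.836]
wrist_force: [-0.1, -0.6, -1.2]
finger_gap: 15.2
```

Emit:
arm_command --deltas '[{"xyz": [0.0029, -0.0009, 0], "turn": [0, 0, 0]}, {"xyz": [0.0032, -0.004, 0], "turn": [0, 0, 0]}, {"xyz": [0.0026, -0.006, 0], "turn": [0, 0, 0]}, {"xyz": [0.0013, -0.0064, 0], "turn": [0, 0, 0]}, {"xyz": [-0.0003, -0.0051, 0], "turn": [0, 0, 0]}, {"xyz": [-0.0019, -0.0024, 0], "turn": [0, 0, 0]}, {"xyz": [-0.0029, 0.0009, 0], "turn": [0, 0, 0]}, {"xyz": [-0.0032, 0.004, 0], "turn": [0, 0, 0]}, {"xyz": [-0.0026, 0.006, 0], "turn": [0, 0, 0]}, {"xyz": [-0.0013, 0.0064, 0], "turn": [0, 0, 0]}, {"xyz": [0.0003, 0.0051, 0], "turn": [0, 0, 0]}, {"xyz": [0.0019, 0.0024, 0], "turn": [0, 0, 0]}]'

```text
clock: 9.65
eef_pos: [626.8, 40.6, 169.0]
eef_rot: [-3.142, 0.0, -2.836]
wrist_force: [-0.8, 0.3, -1.4]
finger_gap: 15.6
```

```bash
python3 - <<'E'
from h import *
s=read_state();P=(s["eef_pos"],s["eef_rot"]);print(P,s["wrist_force"])
c=camera("wrist");im=c["color"][:,:,::-1]
cv2.imwrite(f"pics/w11.png",cv2.resize(im[60:340,140:420],None,fx=2.1,fy=2.1,interpolation=cv2.INTER_CUBIC))
E
```

```text
(array([626.76371258,  40.60747292, 168.96981611]), array([-3.14157932e+00,  5.22243633e-05, -2.83601180e+00])) [-0.83398013  0.27489454 -1.41267277]
```

View pics/w11.png

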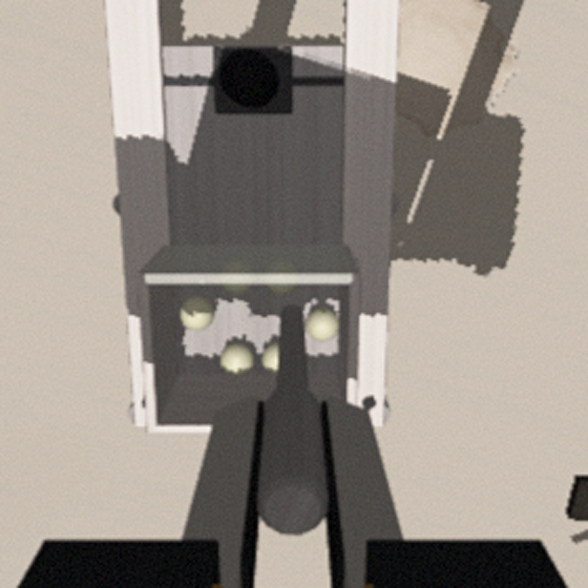

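First round is done. The side beads have been pushed outward and the forces are small. Two more rounds.

Emit:
arm_command --deltas '[{"xyz": [0.0034, -0.0008, 0], "turn": [0, 0, 0]}, {"xyz": [0.0035, -0.0039, 0], "turn": [0, 0, 0]}, {"xyz": [0.0027, -0.006, 0], "turn": [0, 0, 0]}, {"xyz": [0.0012, -0.0064, 0], "turn": [0, 0, 0]}, {"xyz": [-0.0007, -0.0052, 0], "turn": [0, 0, 0]}, {"xyz": [-0.0023, -0.0026, 0], "turn": [0, 0, 0]}, {"xyz": [-0.0034, 0.0008, 0], "turn": [0, 0, 0]}, {"xyz": [-0.0035, 0.0039, 0], "turn": [0, 0, 0]}, {"xyz": [-0.0027, 0.006, 0], "turn": [0, 0, 0]}, {"xyz": [-0.0012, 0.0064, 0], "turn": [0, 0, 0]}, {"xyz": [0.0007, 0.0052, 0], "turn": [0, 0, 0]}, {"xyz": [0.0023, 0.0026, 0], "turn": [0, 0, 0]}]'

```text
clock: 11.2
eef_pos: [626.8, 40.7, 169.0]
eef_rot: [3.142, 0.0, -2.836]
wrist_force: [0.0, -0.8, -0.4]
finger_gap: 15.2
```

Emit:
arm_command --deltas '[{"xyz": [0.0034, -0.0008, 0], "turn": [0, 0, 0]}, {"xyz": [0.0035, -0.0039, 0], "turn": [0, 0, 0]}, {"xyz": [0.0027, -0.006, 0], "turn": [0, 0, 0]}, {"xyz": [0.0012, -0.0064, 0], "turn": [0, 0, 0]}, {"xyz": [-0.0007, -0.0052, 0], "turn": [0, 0, 0]}, {"xyz": [-0.0023, -0.0026, 0], "turn": [0, 0, 0]}, {"xyz": [-0.0034, 0.0008, 0], "turn": [0, 0, 0]}, {"xyz": [-0.0035, 0.0039, 0], "turn": [0, 0, 0]}, {"xyz": [-0.0027, 0.006, 0], "turn": [0, 0, 0]}, {"xyz": [-0.0012, 0.0064, 0], "turn": [0, 0, 0]}, {"xyz": [0.0007, 0.0052, 0], "turn": [0, 0, 0]}, {"xyz": [0.0023, 0.0026, 0], "turn": [0, 0, 0]}]'

```text
clock: 12.7
eef_pos: [626.8, 40.6, 169.0]
eef_rot: [-3.142, 0.0, -2.836]
wrist_force: [0.5, 0.2, -1.0]
finger_gap: 15.5
```

Emit:
arm_command --deltas '[{"xyz": [0.0034, -0.0008, 0], "turn": [0, 0, 0]}, {"xyz": [0.0035, -0.0039, 0], "turn": [0, 0, 0]}, {"xyz": [0.0027, -0.006, 0], "turn": [0, 0, 0]}, {"xyz": [0.0012, -0.0064, 0], "turn": [0, 0, 0]}, {"xyz": [-0.0007, -0.0052, 0], "turn": [0, 0, 0]}, {"xyz": [-0.0023, -0.0026, 0], "turn": [0, 0, 0]}, {"xyz": [0, 0, 0], "turn": [0, 0, 0]}]'

```text
clock: 13.58
eef_pos: [634.3, 15.1, 169.0]
eef_rot: [-3.142, 0.0, -2.837]
wrist_force: [-0.3, -0.0, -1.5]
finger_gap: 15.2
```

```bash
python3 - <<'E'
from h import *
s=read_state();P=(s["eef_pos"],s["eef_rot"]);print(P,s["wrist_force"])
c=camera("wrist");im=c["color"][:,:,::-1]
cv2.imwrite(f"pics/w12.png",cv2.resize(im[60:340,140:420],None,fx=2.1,fy=2.1,interpolation=cv2.INTER_CUBIC))
E
```

```text
(array([634.28700229,  15.08409342, 169.02356632]), array([-3.14158424e+00,  2.06820409e-05, -2.83663899e+00])) [-0.26573859 -0.01585907 -1.51070071]
```

View pics/w12.png

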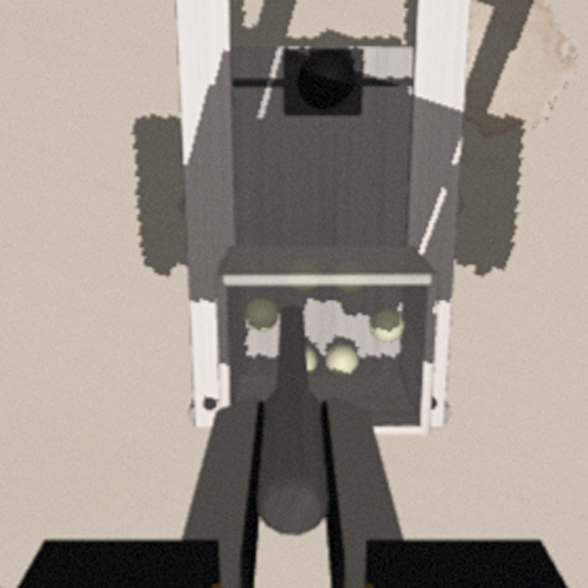

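Three full rounds are done, and the side beads now lie by the walls, moved about 11 mm each. Centring, lifting out and going back to the rack.

Emit:
arm_command --deltas '[{"xyz": [-0.002, 0.006, 0], "turn": [0, 0, 0]}, {"xyz": [-0.002, 0.0065, 0], "turn": [0, 0, 0]}, {"xyz": [0, 0, 0.01], "turn": [0, 0, 0]}, {"xyz": [0, 0, 0.03], "turn": [0, 0, 0]}, {"xyz": [0, 0, 0.035], "turn": [0, 0, 0]}, {"xyz": [0, 0, 0.03], "turn": [0, 0, 0]}, {"xyz": [0, 0, 0], "turn": [0, 0, 0]}]'

```text
clock: 14.5
eef_pos: [631.1, 27.8, 276.9]
eef_rot: [-3.14, 0.005, -2.836]
wrist_force: [-0.1, 0.1, -0.6]
finger_gap: 15.5
```

Emit:
arm_command --deltas '[{"xyz": [-0.014, -0.02, 0], "turn": [0, 0, 0]}, {"xyz": [-0.026, -0.038, 0], "turn": [0, 0, 0]}, {"xyz": [-0.028, -0.042, 0], "turn": [0, 0, 0]}, {"xyz": [-0.028, -0.042, 0], "turn": [0, 0, 0]}, {"xyz": [-0.028, -0.042, 0], "turn": [0, 0, 0]}, {"xyz": [-0.027, -0.038, 0], "turn": [0, 0, 0]}, {"xyz": [-0.017, -0.0225, 0], "turn": [0, 0, 0]}, {"xyz": [0, 0, 0], "turn": [0, 0, 0]}, {"xyz": [0, 0, 0], "turn": [0, 0, 0]}]'

```text
clock: 15.62
eef_pos: [462.7, -216.2, 273.4]
eef_rot: [3.141, -0.0, -2.836]
wrist_force: [-0.1, -0.2, -0.1]
finger_gap: 15.3
```

```bash
python3 - <<'E'
from h import *
s=read_state();P=(s["eef_pos"],s["eef_rot"]);print(P,s["wrist_force"])
c=camera("wrist");im=c["color"][:,:,::-1]
cv2.imwrite(f"pics/w13.png",cv2.resize(im[130:330,210:490],None,fx=2.85,fy=2.85,interpolation=cv2.INTER_CUBIC))
E
```

```text
(array([ 462.69342507, -216.20436752,  273.42267881]), array([ 3.14094626e+00, -3.62121929e-04, -2.83620460e+00])) [-0.12449667 -0.17444458 -0.12420957]
```

View pics/w13.png

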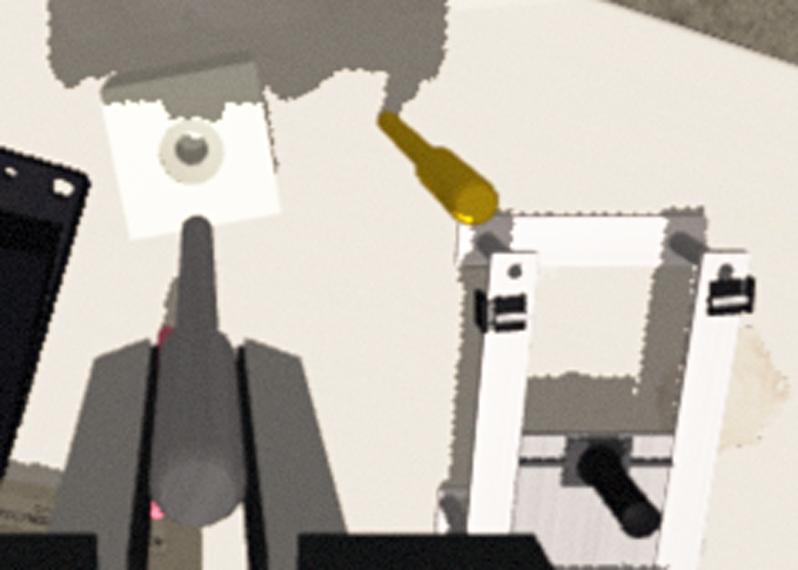

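The tip and hole are aligned as at lift-off, to within about 0.7 mm in y. Lowering.

Emit:
arm_command --deltas '[{"xyz": [0, -0.0007, -0.03], "turn": [0, 0, 0]}, {"xyz": [0, 0, -0.04], "turn": [0, 0, 0]}, {"xyz": [0, 0, -0.03], "turn": [0, 0, 0]}, {"xyz": [0, 0, -0.015], "turn": [0, 0, 0]}, {"xyz": [0, 0, -0.015], "turn": [0, 0, 0]}, {"xyz": [0, 0, -0.012], "turn": [0, 0, 0]}, {"xyz": [0, 0, -0.007], "turn": [0, 0, 0]}, {"xyz": [0, 0, 0], "turn": [0, 0, 0]}, {"xyz": [0, 0, 0], "turn": [0, 0, 0]}]'

```text
clock: 16.8
eef_pos: [462.7, -217.6, 125.4]
eef_rot: [-3.141, 0.001, -2.836]
wrist_force: [0.7, 0.3, -0.2]
finger_gap: 15.3
```

```bash
python3 - <<'E'
from h import *
s=read_state();P=(s["eef_pos"],s["eef_rot"]);print(P,s["wrist_force"])
c=camera("wrist");im=c["color"][:,:,::-1]
cv2.imwrite(f"pics/w14.png",im)
E
```

```text
(array([ 462.67926842, -217.61868472,  125.435704  ]), array([-3.14096596e+00,  5.49427309e-04, -2.83642607e+00])) [ 0.69848143  0.2937848  -0.15041304]
```

View pics/w14.png

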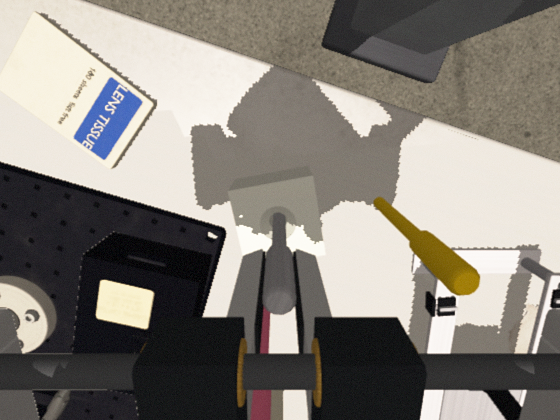

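The rod is in the hole, about 2 mm above its seat. Lower 2 mm and release, then rise.

Emit:
arm_command --deltas '[{"xyz": [0, 0.0005, -0.002], "turn": [0, 0, 0]}, {"xyz": [0, 0, 0], "turn": [0, 0, 0]}, {"xyz": [0, 0, 0], "turn": [0, 0, 0]}]'

```text
clock: 17.23
eef_pos: [462.6, -217.0, 123.1]
eef_rot: [-3.141, 0.0, -2.836]
wrist_force: [-0.4, 0.2, 0.9]
finger_gap: 15.4
```

Emit:
arm_command --deltas '[{"xyz": [0, 0, 0], "turn": [0, 0, 0]}, {"xyz": [0, 0, 0], "turn": [0, 0, 0]}, {"xyz": [0, 0, 0], "turn": [0, 0, 0]}, {"xyz": [0, 0, 0], "turn": [0, 0, 0]}, {"xyz": [0, 0, 0], "turn": [0, 0, 0]}, {"xyz": [0, 0, 0.02], "turn": [0, 0, 0]}, {"xyz": [0, 0, 0.04], "turn": [0, 0, 0]}, {"xyz": [0, 0, 0.04], "turn": [0, 0, 0]}, {"xyz": [0, 0, 0.025], "turn": [0, 0, 0]}, {"xyz": [0, 0, 0], "turn": [0, 0, 0]}]' --gripper 0.4

```text
clock: 18.48
eef_pos: [463.0, -217.2, 249.4]
eef_rot: [-3.139, 0.002, -2.836]
wrist_force: [-0.7, -1.1, -0.5]
finger_gap: 56.6
```

```bash
python3 - <<'E'
from h import *
s=read_state();P=(s["eef_pos"],s["eef_rot"]);print(P,s["wrist_force"])
c=camera("wrist");im=c["color"][:,:,::-1]
cv2.imwrite(f"pics/w15.png",im)
c=camera("scene");im=c["color"][:,:,::-1]
cv2.imwrite("pics/s15.png",cv2.resize(im[115:260,205:405],None,fx=4,fy=4,interpolation=cv2.INTER_CUBIC))
E
```

```text
(array([ 462.9553774 , -217.18997723,  249.35481914]), array([-3.13928906e+00,  2.18535110e-03, -2.83632426e+00])) [-0.73834919 -1.08281568 -0.51500189]
```

View pics/w15.png

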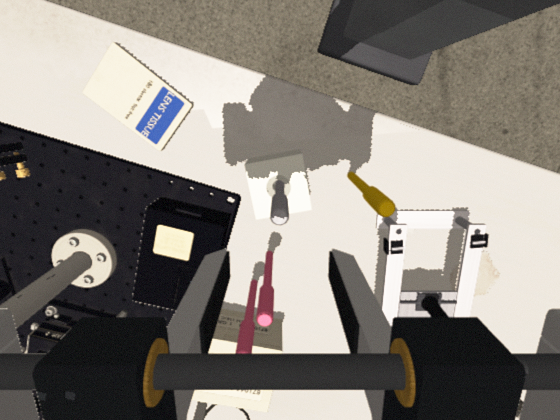

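View pics/s15.png

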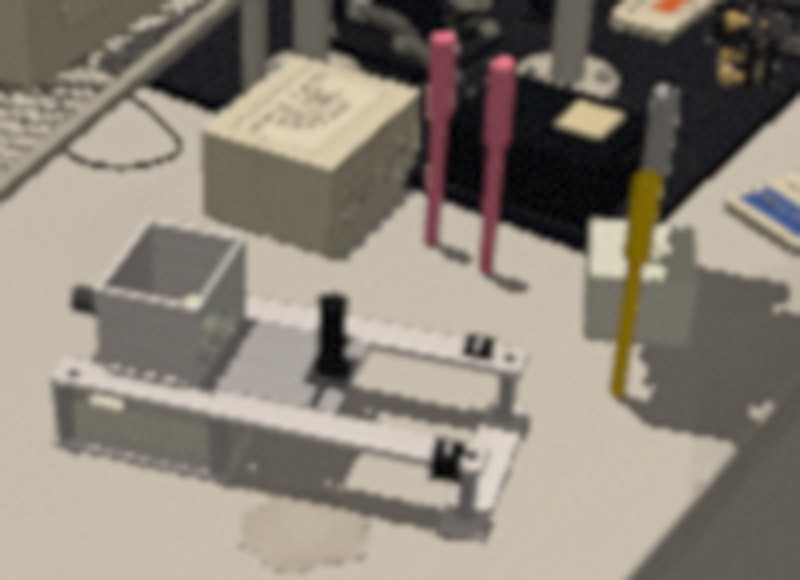

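The rod is standing in the rack: top at wrist (280,214) and scene crop (664,90), the same as at the start. There is a bright spot at the hopper rim in scene crop (193,300), which I'll check from above. Moving over the knob.

Emit:
arm_command --deltas '[{"xyz": [0.006, 0.017, 0], "turn": [0, 0, 0]}, {"xyz": [0.014, 0.038, 0], "turn": [0, 0, 0]}, {"xyz": [0.015, 0.042, 0], "turn": [0, 0, 0]}, {"xyz": [0.015, 0.042, 0], "turn": [0, 0, 0]}, {"xyz": [0.014, 0.038, 0], "turn": [0, 0, 0]}, {"xyz": [0.01, 0.025, 0], "turn": [0, 0, 0]}, {"xyz": [0.005, 0.0145, 0], "turn": [0, 0, 0]}, {"xyz": [0, 0, 0], "turn": [0, 0, 0]}, {"xyz": [0, 0, 0], "turn": [0, 0, 0]}]'

```text
clock: 19.7
eef_pos: [541.2, -1.0, 247.7]
eef_rot: [-3.142, -0.0, -2.837]
wrist_force: [0.0, -0.9, -0.4]
finger_gap: 56.3
```

```bash
python3 - <<'E'
from h import *
s=read_state();P=(s["eef_pos"],s["eef_rot"]);print(P,s["wrist_force"])
c=camera("wrist");im=c["color"][:,:,::-1]
cv2.imwrite(f"pics/w16.png",im)
c=camera("scene");im=c["color"][:,:,::-1]
cv2.imwrite("pics/s16.png",cv2.resize(im[160:230,215:285],None,fx=8,fy=8,interpolation=cv2.INTER_CUBIC))
E
```

```text
(array([541.22295887,  -1.03392713, 247.73783634]), array([-3.14157666e+00, -4.02064888e-04, -2.83692515e+00])) [ 0.04968954 -0.90196917 -0.41372157]
```

View pics/w16.png

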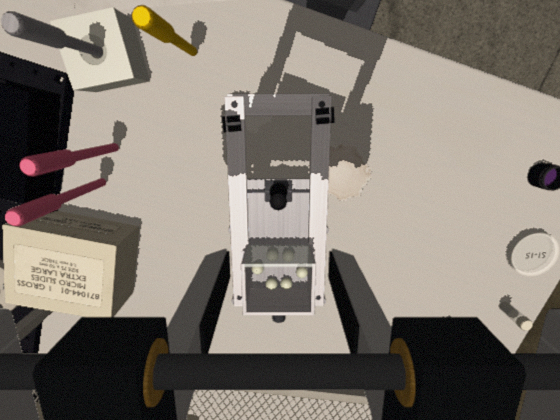

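View pics/s16.png

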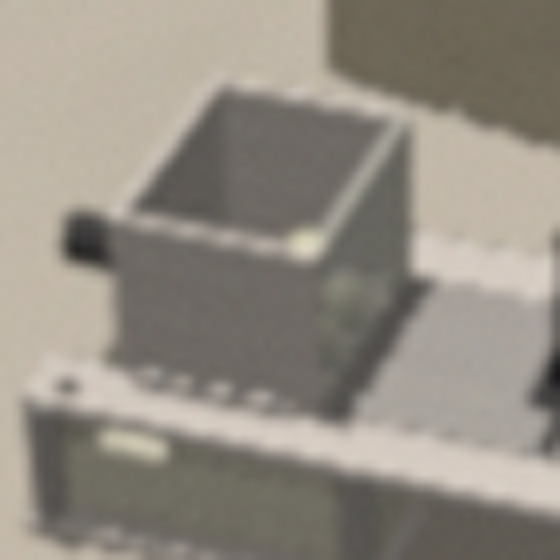

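The wrist view shows all six beads on the hopper floor: (258,267), (273,255), (289,255), (303,271), (272,283) and (286,282). The knob is at about (278,195). Checking its position, then going down.

```bash
python3 - <<'E'
from h import *
im=cv2.imread("pics/w16.png")
cv2.imwrite("pics/w17.png",cv2.resize(im[85:225,205:355],None,fx=5,fy=4.2,interpolation=cv2.INTER_CUBIC))
E
```

```text
(no output)
```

View pics/w17.png

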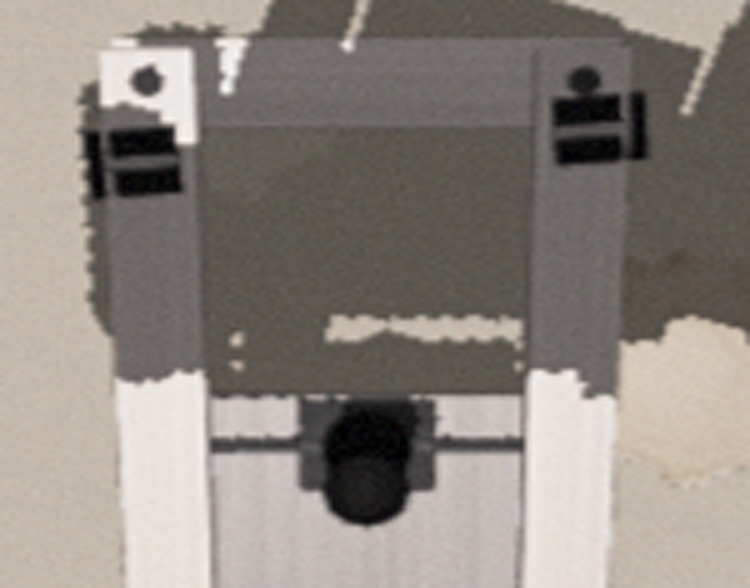

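```bash
python3 - <<'E'
from h import *
s=read_state();P=(s["eef_pos"],s["eef_rot"]);c=camera("wrist")
g=lambda p:((p[0]+.5)/5-.5+205,(p[1]+.5)/4.2-.5+85)
yaw=.305;R=np.array([[np.cos(yaw),np.sin(yaw)],[-np.sin(yaw),np.cos(yaw)]])
for n,p,z in [("knobtop",(367,483),97),("ptrR",(230,444),50),("ptrL",(505,444),50),("rdR",(146,161),50),("rdL",(588,130),50),("rdR47",(146,161),54),("rdL47",(588,130),54)]:
    q=unp(c,g(p),z,P);print(n,q,(R@(q[:2]-[541.2,-1.0])).round(1))
E
```

```text
knobtop [540.2  -2.1  97. ] [-1.3 -0.7]
ptrR [550.9 -30.3  50. ] [  0.5 -30.9]
ptrL [532.9  27.2  50. ] [ 0.6 29.4]
rdR [487.5 -66.6  50. ] [-70.9 -46.4]
rdL [453.1  18.2  50. ] [-78.3  44.8]
rdR47 [487.2 -66.2  54. ] [-71.1 -46. ]
rdL47 [453.2  17.7  54. ] [-78.3  44.3]
```

The knob is within about 1 mm of the tool axis, and the mark is about 75.3 mm out. Descending and gripping.

Emit:
arm_command --deltas '[{"xyz": [0, -0.0005, -0.04], "turn": [0, 0, 0]}, {"xyz": [0, 0, -0.045], "turn": [0, 0, 0]}, {"xyz": [0, 0, -0.035], "turn": [0, 0, 0]}, {"xyz": [0, 0, -0.025], "turn": [0, 0, 0]}, {"xyz": [0, 0, -0.02], "turn": [0, 0, 0]}, {"xyz": [0, 0, -0.01], "turn": [0, 0, 0]}, {"xyz": [0, 0, 0], "turn": [0, 0, 0]}, {"xyz": [0, 0, 0], "turn": [0, 0, 0]}]'

```text
clock: 20.85
eef_pos: [541.9, -1.1, 73.8]
eef_rot: [-3.141, 0.001, -2.837]
wrist_force: [-0.2, -0.5, 0.0]
finger_gap: 56.3
```

Emit:
arm_command --deltas '[{"xyz": [0, 0, 0], "turn": [0, 0, 0]}, {"xyz": [0, 0, 0], "turn": [0, 0, 0]}, {"xyz": [0, 0, 0], "turn": [0, 0, 0]}, {"xyz": [0, 0, 0], "turn": [0, 0, 0]}, {"xyz": [0, 0, 0], "turn": [0, 0, 0]}, {"xyz": [0, 0, 0], "turn": [0, 0, 0]}]' --gripper 1 --force 60

```text
clock: 21.6
eef_pos: [541.7, -1.7, 73.0]
eef_rot: [-3.14, 0.0, -2.837]
wrist_force: [1.9, -6.7, -2.2]
finger_gap: 15.1
```

```bash
python3 - <<'E'
from h import *
s=read_state();P=(s["eef_pos"],s["eef_rot"]);print(P,s["wrist_force"])
c=camera("wrist");im=c["color"][:,:,::-1]
cv2.imwrite(f"pics/w18.png",im)
E
```

```text
(array([541.74703252,  -1.73237292,  73.00180545]), array([-3.14024139e+00,  3.04651766e-04, -2.83654629e+00])) [ 1.94233168 -6.72797325 -2.2169892 ]
```

View pics/w18.png

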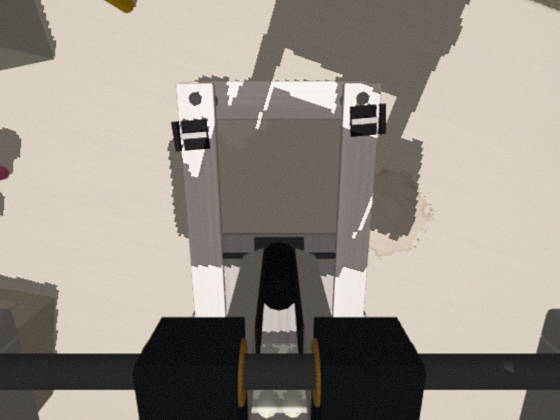

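Gripped. The pointer is visible at row 256 and the ridges at (194,135) and (364,120). Pulling 60 mm first.

Emit:
arm_command --deltas '[{"xyz": [-0.003, -0.0015, 0], "turn": [0, 0, 0]}, {"xyz": [-0.0065, -0.002, 0], "turn": [0, 0, 0]}, {"xyz": [-0.0075, -0.0024, 0], "turn": [0, 0, 0]}, {"xyz": [-0.0075, -0.0024, 0], "turn": [0, 0, 0]}, {"xyz": [-0.0075, -0.0024, 0], "turn": [0, 0, 0]}, {"xyz": [-0.0075, -0.0024, 0], "turn": [0, 0, 0]}, {"xyz": [-0.0075, -0.0024, 0], "turn": [0, 0, 0]}, {"xyz": [-0.006, -0.002, 0], "turn": [0, 0, 0]}, {"xyz": [-0.004, -0.0012, 0], "turn": [0, 0, 0]}, {"xyz": [0, 0, 0], "turn": [0, 0, 0]}, {"xyz": [0, 0, 0], "turn": [0, 0, 0]}]'

```text
clock: 23.02
eef_pos: [485.4, -19.7, 73.0]
eef_rot: [-3.141, 0.003, -2.837]
wrist_force: [11.4, -0.6, -7.2]
finger_gap: 15.4
```

```bash
python3 - <<'E'
from h import *
s=read_state();P=(s["eef_pos"],s["eef_rot"]);print(P,s["wrist_force"],s["finger_gap"])
c=camera("wrist");im=c["color"][:,:,::-1]
cv2.imwrite(f"pics/w19.png",im)
E
```

```text
(array([485.38432987, -19.68757174,  73.02791348]), array([-3.14071276e+00,  2.58189306e-03, -2.83654621e+00])) [11.35073766 -0.63295238 -7.15013657] 15.377249640916109
```

View pics/w19.png

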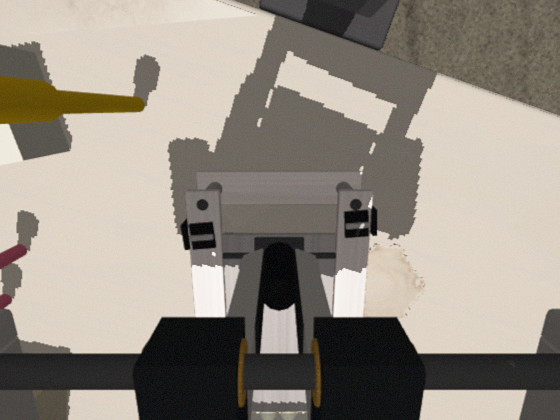

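```bash
python3 - <<'E'
from h import *
im=cv2.imread("pics/w19.png")
cv2.imwrite("pics/w20.png",cv2.resize(im[180:280,170:390],None,fx=3.6,fy=5,interpolation=cv2.INTER_CUBIC))
cv2.imwrite("pics/w20b.png",cv2.resize(im[380:420,200:360],None,fx=4,fy=4,interpolation=cv2.INTER_CUBIC))
E
```

```text
(no output)
```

View pics/w20.png

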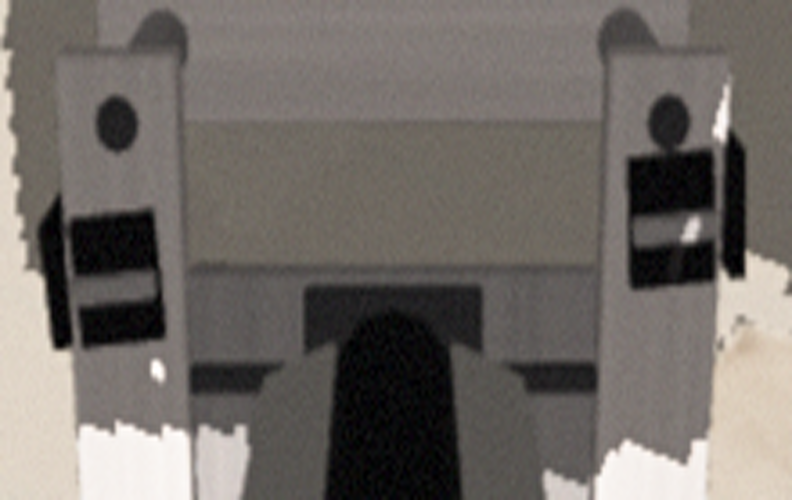

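View pics/w20b.png

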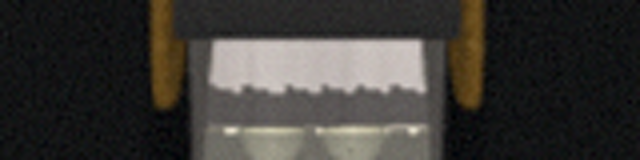

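```bash
python3 - <<'E'
from h import *
s=read_state();P=(s["eef_pos"],s["eef_rot"]);c=camera("wrist")
g=lambda p:((p[0]+.5)/3.6-.5+170,(p[1]+.5)/5-.5+180)
yaw=.305;R=np.array([[np.cos(yaw),np.sin(yaw)],[-np.sin(yaw),np.cos(yaw)]])
for n,p,zs in [("ptrR",(230,378),[50]),("ptrL",(565,378),[50]),("rdR",(115,289),[48,50,52]),("rdL",(672,231),[48,50,52])]:
  for z in zs:
    q=unp(c,g(p),z,P);print(n,z,q,(R@(q[:2]-P[0][:2])).round(1))
E
```

```text
ptrR 50 [493.9 -45.5  50. ] [  0.3 -27.2]
ptrL 50 [476.9   8.2  50. ] [ 0.2 29.2]
rdR 48 [489.4 -67.   48. ] [-10.4 -46.3]
rdR 50 [488.5 -66.8  50. ] [-11.2 -45.9]
rdR 52 [487.6 -66.5  52. ] [-12.  -45.3]
rdL 48 [454.4  19.2  48. ] [-17.9  46.4]
rdL 50 [453.9  18.5  50. ] [-18.6  45.9]
rdL 52 [453.4  17.9  52. ] [-19.3  45.5]
```

At z = 50 the ridges come out at y = ±45.9, which matches the given 46. Remaining pull is about 15.3 mm.

Emit:
arm_command --deltas '[{"xyz": [-0.004, -0.0012, 0], "turn": [0, 0, 0]}, {"xyz": [-0.005, -0.0016, 0], "turn": [0, 0, 0]}, {"xyz": [-0.004, -0.0013, 0], "turn": [0, 0, 0]}, {"xyz": [-0.0017, -0.0005, 0], "turn": [0, 0, 0]}, {"xyz": [0, 0, 0], "turn": [0, 0, 0]}, {"xyz": [0, 0, 0], "turn": [0, 0, 0]}, {"xyz": [0, 0, 0], "turn": [0, 0, 0]}]'

```text
clock: 24.0
eef_pos: [470.9, -24.3, 73.0]
eef_rot: [-3.141, 0.003, -2.837]
wrist_force: [13.2, 0.3, -9.3]
finger_gap: 15.1
```

```bash
python3 - <<'E'
from h import *
s=read_state();P=(s["eef_pos"],s["eef_rot"]);print(P,s["wrist_force"],s["finger_gap"])
c=camera("wrist");im=c["color"][:,:,::-1]
cv2.imwrite("pics/w21.png",cv2.resize(im[200:280,170:390],None,fx=3.6,fy=5,interpolation=cv2.INTER_CUBIC))
cv2.imwrite("pics/w21b.png",cv2.resize(im[380:420,200:360],None,fx=4,fy=4,interpolation=cv2.INTER_CUBIC))
for n in ("top","scene"):
    im=camera(n)["color"][:,:,::-1]
    im=im[130:250,245:365] if n=="top" else im[150:260,205:345]
    cv2.imwrite(f"pics/{n}21.png",cv2.resize(im,None,fx=5,fy=5,interpolation=cv2.INTER_CUBIC))
E
```

```text
(array([470.94590067, -24.28367016,  73.0325524 ]), array([-3.14054819e+00,  3.10718062e-03, -2.83654411e+00])) [13.15574666  0.2576504  -9.33420657] 15.0873433457586
```

View pics/w21.png

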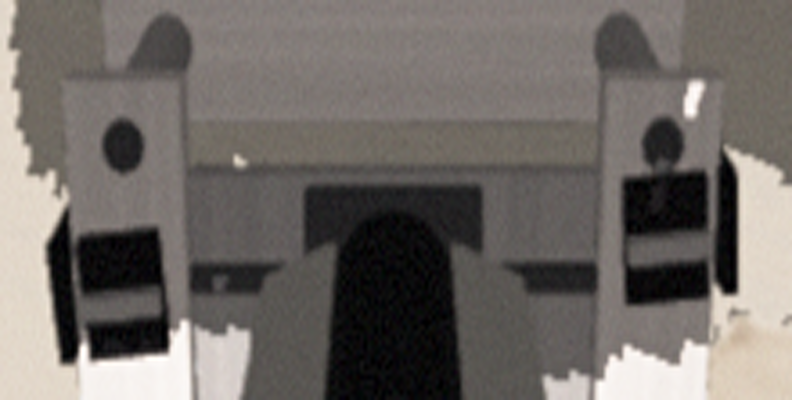

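View pics/w21b.png

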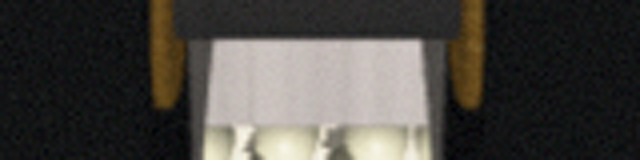

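View pics/top21.png

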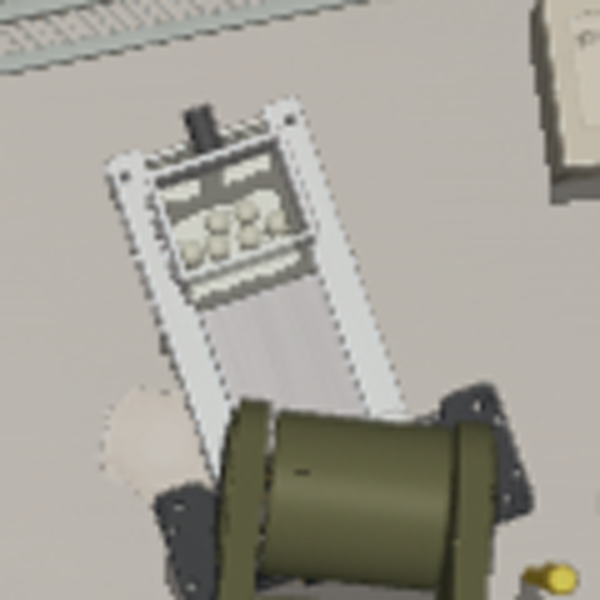

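View pics/scene21.png

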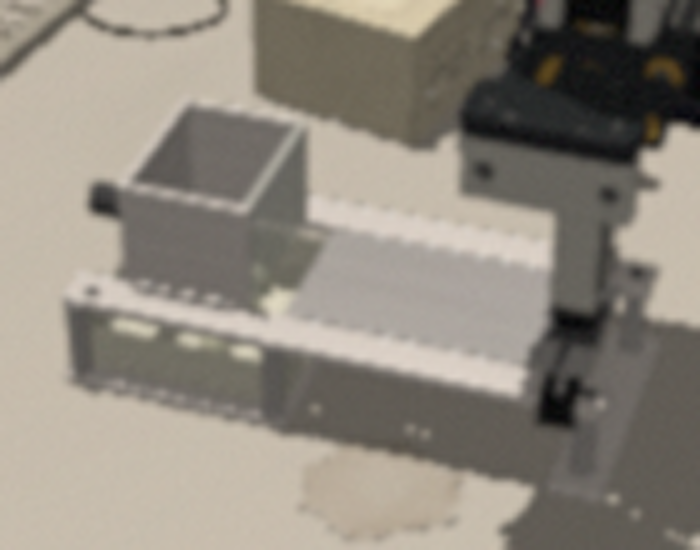

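The pointer (row 278) lies on the ridge line's midpoint (rows 304 and 247, mid 275.5), within about 0.5 mm. All six beads are visible below the hopper. Checking their positions at tray height.

```bash
python3 - <<'E'
from h import *
s=read_state();P=(s["eef_pos"],s["eef_rot"]);c=camera("wrist");t=camera("top")
yaw=.305;R=np.array([[np.cos(yaw),np.sin(yaw)],[-np.sin(yaw),np.cos(yaw)]])
g=lambda p:((p[0]+.5)/3.6-.5+170,(p[1]+.5)/5-.5+200)
for n,p in [("ptrR",(225,278)),("ptrL",(565,278)),("rdR",(122,305)),("rdL",(667,248))]:
    q=unp(c,g(p),50,P);print(n,(R@(q[:2]-P[0][:2])).round(1))
f=lambda p:((p[0]+.5)/5-.5+245,(p[1]+.5)/5-.5+130)
for p in [(190,250),(220,245),(250,235),(278,222),(218,222),(247,212)]:
    print([(R@(unp(t,f(p),z)[:2]-[631,28.4])).round(1) for z in (16,54)])
print(s["clock"],s["wrist_force"])
im=t["color"][:,:,::-1]
cv2.imwrite("pics/t22.png",cv2.resize(im[145:200,265:320],None,fx=10,fy=10,interpolation=cv2.INTER_CUBIC))
im=camera("scene")["color"][:,:,::-1]
cv2.imwrite("pics/s22.png",cv2.resize(im[170:240,215:285],None,fx=8,fy=8,interpolation=cv2.INTER_CUBIC))
E
```

```text
ptrR [  0.4 -28. ]
ptrL [ 0.3 29.1]
rdR [  4.  -45.6]
rdL [-3.7 46.1]
[array([-4.8, 27. ]), array([-9.1, 27.7])]
[array([-7.7, 10.2]), array([-11.7,  11.3])]
[array([-7.8, -7.5]), array([-11.9,  -5.9])]
[array([ -6. , -24.6]), array([-10.2, -22.6])]
[array([4.9, 7. ]), array([0.5, 8.3])]
[array([  5. , -10.1]), array([ 0.5, -8.4])]
24.15 [ 12.08309066  -1.21775228 -10.15488608]
```

View pics/t22.png

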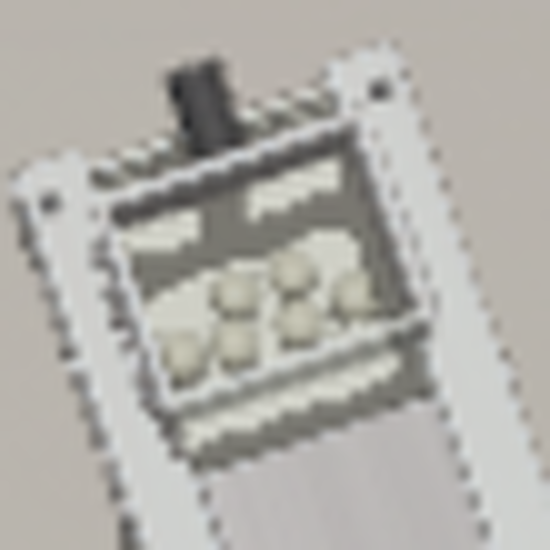

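View pics/s22.png

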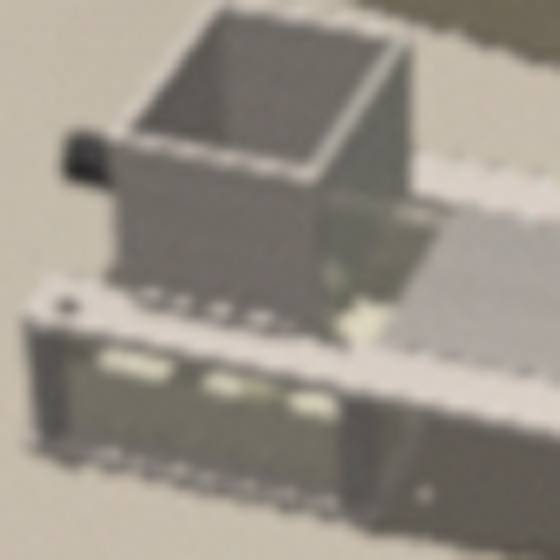

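All six beads lie on the lit tray floor, within ±8 mm in x and ±27 mm in y, and the hopper is empty in the scene view. I'll hold half a second, confirm it is still, check the rod once more and hand in.

Emit:
arm_command --deltas '[{"xyz": [0, 0, 0], "turn": [0, 0, 0]}, {"xyz": [0, 0, 0], "turn": [0, 0, 0]}, {"xyz": [0, 0, 0], "turn": [0, 0, 0]}, {"xyz": [0, 0, 0], "turn": [0, 0, 0]}, {"xyz": [0, 0, 0], "turn": [0, 0, 0]}, {"xyz": [0, 0, 0], "turn": [0, 0, 0]}]'

```text
clock: 25.05
eef_pos: [470.9, -24.3, 73.0]
eef_rot: [-3.141, 0.003, -2.836]
wrist_force: [11.7, -0.1, -9.6]
finger_gap: 15.0
```

```bash
python3 - <<'E'
from h import *
s=read_state();print(s["eef_pos"],s["wrist_force"],s["finger_gap"],s["clock"])
a=camera("top")["color"][:,:,::-1];w=camera("wrist")["color"][:,:,::-1]
x=cv2.resize(a[135:260,265:425],None,fx=4.5,fy=4.5,interpolation=cv2.INTER_CUBIC)
cv2.imwrite("pics/t23.png",x);cv2.imwrite("pics/w23.png",w)
E
```

```text
[470.93263625 -24.26251891  73.03143778] [11.74513881 -0.1324427  -9.59533812] 15.029997266036254 25.05
```

View pics/t23.png

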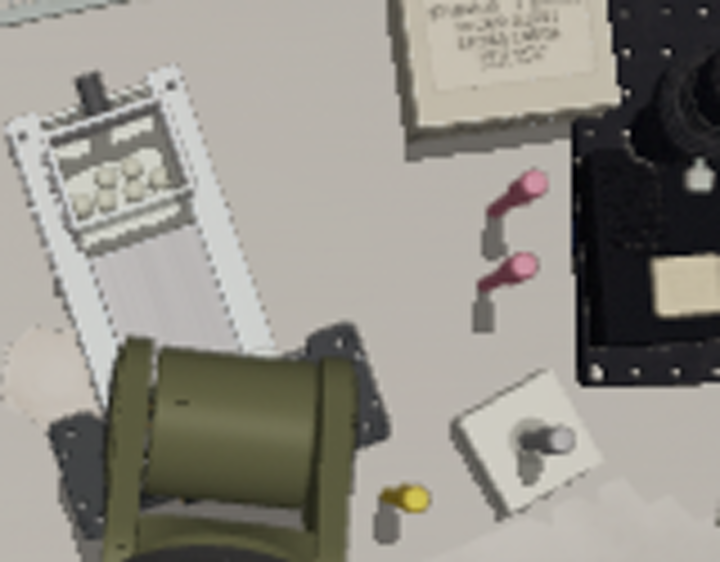

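View pics/w23.png

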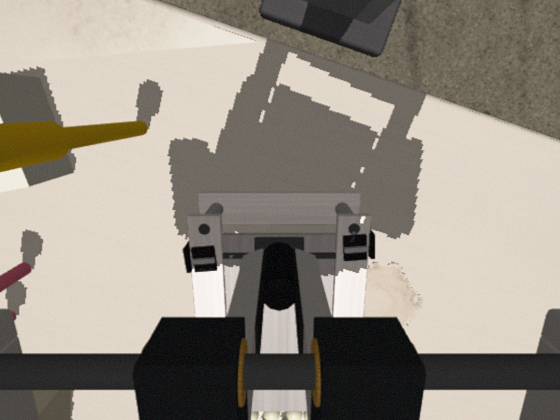

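The rod stands upright in the rack (top at crop (561,438)), the beads are at rest in the tray, and the pointer is still on the ridge line at row 256. Handing in.

```bash
python3 -c "
from cell import *
print(sign_off())"
```

```text
the job is handed in; nothing more can be done
None
```

The job is handed in at about 25 s of the 72 s allowed; `sign_off()` reports no verdict. I stirred the beads for three rounds with the gate shut, stood the rod back in its rack, pulled the gate to the mark and left the gripper holding it there.

- **Gate:** the pointer measured within about 0.5 mm of the midpoint between the ridges. The arm was still, with a gap of 15.0 mm on the knob and about 12 N of spring load on the wrist. The rider sits skewed, with its ridges about 7.7 mm apart in x, so I used their midpoint as the mark.
- **Beads:** all six are at rest in the tray, within about 8 mm (x) and 27 mm (y) of the feeder's middle. During stirring, only the two side beads clearly moved more than 8 mm, about 11 mm each. I took them to be one odd and one even bead, but could not read their numbers.
- **Rod:** it stands upright in the rack and let go, with its top in the same place as at the start.
- **Petri dish, vial and lens tube:** my moves kept well away from them. I did not measure them again at the end.
- **Disagreements:** the cameras differed by 2 to 4 mm on absolute positions, so I fine-aligned on relative measurements in the wrist camera.

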